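Load round-bottomed milling jars into a ring-seat carrier

ROBOT

A 6-joint arm with a two-finger parallel gripper is mounted at the origin on the work surface. World frame = base frame: x ahead of the robot, y to its left, z up, the work surface at z = 0. Lengths are in m, angles in rad, forces in N, time in s.
With the tool pointing down it reaches from about 0.325 to 0.85 m from the base axis. Payload 4.4 kg.
Tool frame: the origin (TCP) lies on the centre line of the jaws, within the pads' length; the fingertips stand 22 mm ahead of it and the grasp point (between the pads) lies 3 mm ahead of it; z points along the fingers, y is the line along which they close (so a half turn about z gives the same grasp; the last joint's range is limited). The gripper opens to 94 mm and grips with 3 to 60 N. Pads are 16 mm wide; open, the fingers measure 119 mm over their backs; the gripper's body (75 mm by 177 mm) begins 78 mm behind the grasp point.
Start: joints at [0.993, 0.207, 1.542, -0, 1.393, -0.15], TCP at [0.239, 0.523, 0.227] pointing down, gripper open.
Joint ranges: [-2.73, 2.73], [-0.86, 2.22], [0.23, 2.46], [-1.11, 4.25], [0.08, 2.63], [-2.82, 2.82]. Speed limits (rad/s): [2.79, 2.79, 3.14, 3.14, 3.14, 3.14].

INTERFACE

Orientations are given as a rotation vector (axis times angle).
In Python, from plant import get_state, get_image, calibration, hand_in gives the robot as it stands.
- The arm moves only by the tool drive_tool, never from a script. Its argument "targets" is a list of rows, each an object with "translation": the shift along the tool's x, y, z each as a share of 0.6 m, from -1 to 1, a list of three; "dr": the turn, a rotation vector about the tool's x, y, z each as a share of 360 degrees, from -1 to 1, a list of three. A call has exactly 10 rows; each row is the pose to reach, as a shift and turn from the pose commanded when the call began, along the tool's axes at that moment, turning the shorter way round; what a row does not reach only later rows make up. A row lasts 1/8 s, in which the tool goes at most 62.5 mm and 10.7 degrees, less where a joint would pass 70% of its speed; a pose out of reach is approached as far as the arm can. A call with a number of a shift or a turn outside -1 to 1 is refused whole. A call with a gripper value outside its range is refused whole. "claw" is the opening, from 0 (shut) to 1 (fully open), set as the call begins (left out, the last holds). The fingers move at their own pace and stop on an object; "newtons" is the grip in N (left out, the last holds). Time passes only in rows, so rows that repeat a pose let the fingers close, or fill a call up. It gives the time, the measured TCP pose, the force, the opening and the grip force at its end, in the units of the state.
- get_state(): the state, without advancing time (a new reading comes with each control period).
- get_image(name): name is "scene" or "top"; returns the picture (420x560x3 uint8, blue, green, red); there is no depth.
- calibration(name): a dict with "fx", "fy", "cx", "cy" (pixels), "rvec" (rotation vector, rad) and "tvec" (3), from world to camera coordinates, as OpenCV has them. Camera axes: x right, y down, z forward; pixel columns grow to the right and rows downward; lengths in m; the calibration is good to about 2 mm. A picture is of the moment at which its call begins. calibration takes no time and is no camera call.
- hand_in(): hands the job in; it is judged then, once.
The state is a dict: "clock": time; "qpos": joint angles; "joint_vel": joint speeds; "tau": joint torques, N m; "eef_pos": TCP position; "tool_rot": TCP orientation; "ft_force": force on the tool from outside, world axes, zero at the start; "wrist_torque": the same for the moment, N m; "grip_width": finger opening in m; "finger_force": force on a finger pad.
Only numpy, scipy, OpenCV 4.12 (cv2) and the standard library are available. Lean on these libraries where they do the work, as an engineer would, in place of code of your own. Each camera call takes 0.05 s, during which the arm holds its last target. There are 200 camera calls.

TASK

Get the carrier ready for the milling jars: first slide every orange divider up out of its slots and put it away in the grey tray. Then set each round-bottomed jar in a ring seat of the carrier, one jar to a ring, cap up, so that it sits level and centred. Let go of everything, and do not disturb the bottle, the die ring or the pot.

Things in the scene. Friction and masses are not known exactly. Their poses are not given: they have to be found in the camera images.
- carrier: Fixed grey board 340 x 120 x 10 mm, origin at the centre of its underside, x along its length. Three ring seats on its centre line at x = -105, 0, +105 mm. Along each side a blue rail, 38 to 56 mm from the centre line, top at z = 46 mm, with slots 10 mm wide, 18 mm deep, closed outside, at each seat and midway between seats (52.5 mm apart); upright dividers span the rails.
- seat_1 (a point): Centre of the top of ring seat 1 (x = -105 mm on the carrier), 24 mm above the bench; axes as the carrier's. Aluminium ring 66 mm outside, 46 mm inside, 14 mm high. A seated level jar has its lowest point 9.7 mm below this point.
- seat_2 (a point): Centre of the top of ring seat 2 (x = 0 mm on the carrier), 24 mm above the bench; axes as the carrier's. Aluminium ring 66 mm outside, 46 mm inside, 14 mm high. A seated level jar has its lowest point 9.7 mm below this point.
- seat_3 (a point): Centre of the top of ring seat 3 (x = +105 mm on the carrier), 24 mm above the bench; axes as the carrier's. Aluminium ring 66 mm outside, 46 mm inside, 14 mm high. A seated level jar has its lowest point 9.7 mm below this point.
- divider_1: Loose orange plastic plate 100 x 64 x 8 mm, 70 g, may be absent. Origin at its middle; x across the 8 mm thickness, y along the 100 mm, z along the 64 mm. At the start it stands upright across the rails in a slot pair, z up, middle 60 mm and top edge 92 mm above the bench; its top 46 mm stand clear of the rails.
- divider_2: Loose orange plastic plate 100 x 64 x 8 mm, 70 g, may be absent. Origin at its middle; x across the 8 mm thickness, y along the 100 mm, z along the 64 mm. At the start it stands upright across the rails in a slot pair, z up, middle 60 mm and top edge 92 mm above the bench; its top 46 mm stand clear of the rails.
- divider_3: Loose orange plastic plate 100 x 64 x 8 mm, 70 g, may be absent. Origin at its middle; x across the 8 mm thickness, y along the 100 mm, z along the 64 mm. At the start it stands upright across the rails in a slot pair, z up, middle 60 mm and top edge 92 mm above the bench; its top 46 mm stand clear of the rails.
- divider_4: Loose orange plastic plate 100 x 64 x 8 mm, 70 g, may be absent. Origin at its middle; x across the 8 mm thickness, y along the 100 mm, z along the 64 mm. At the start it stands upright across the rails in a slot pair, z up, middle 60 mm and top edge 92 mm above the bench; its top 46 mm stand clear of the rails.
- divider_5: Loose orange plastic plate 100 x 64 x 8 mm, 70 g, may be absent. Origin at its middle; x across the 8 mm thickness, y along the 100 mm, z along the 64 mm. At the start it stands upright across the rails in a slot pair, z up, middle 60 mm and top edge 92 mm above the bench; its top 46 mm stand clear of the rails.
- jar_1: Loose closed white porcelain jar, black cap, blue band, about 0.3 kg, may be absent. Bottom: hemisphere of radius 32 mm; from 32 mm up to the flat top at 68 mm a cylinder 62 mm across. Origin at the lowest point of the bottom, z along its axis to the cap. Weighted foot: on the flat bench it rights itself; in a ring it stays at the tilt it is left with.
- jar_2: Loose closed white porcelain jar, black cap, blue band, about 0.3 kg, may be absent. Bottom: hemisphere of radius 32 mm; from 32 mm up to the flat top at 68 mm a cylinder 62 mm across. Origin at the lowest point of the bottom, z along its axis to the cap. Weighted foot: on the flat bench it rights itself; in a ring it stays at the tilt it is left with.
- jar_3: Loose closed white porcelain jar, black cap, blue band, about 0.3 kg, may be absent. Bottom: hemisphere of radius 32 mm; from 32 mm up to the flat top at 68 mm a cylinder 62 mm across. Origin at the lowest point of the bottom, z along its axis to the cap. Weighted foot: on the flat bench it rights itself; in a ring it stays at the tilt it is left with.
- tray: Grey open tray 190 (x) x 160 (y) x 30 mm, fixed to the bench, walls 4 mm, floor 4 mm thick, origin at the centre of its underside, z up.
- bottle: Bystander: amber bottle, 60 mm across, 130 mm high, origin at the centre of its underside.
- die_ring: Bystander: stepped aluminium die ring, 110 mm across, 40 mm high, origin at the centre of its underside.
- pot: Bystander: blue plastic pot, 76 mm across its rim, 85 mm high, origin at the centre of its underside.
Not all that is in view belongs to the job. Leave any green look-alike of the divider_2 alone. Of the things that look like the tray, take the one that is nearest to the robot's base at the start.

How it is judged:
On the way, in this order (a step that is already met when the one before it is completed fails the run):
1. every divider is out of the carrier and released in the tray (x of divider_1 in the frame of tray between -0.085 and 0.085 m and y of divider_1 in the frame of tray between -0.07 and 0.07 m and z of each of divider_1, divider_2, divider_3, divider_4, divider_5 in the frame of tray below 0.065 m and linear speed of each of divider_1, divider_2, divider_3, divider_4, divider_5 below 0.03 m/s and contact force between each of divider_1, divider_2, divider_3, divider_4, divider_5 and the fingers below 0.05 N and x of divider_2 in the frame of tray between -0.085 and 0.085 m and y of divider_2 in the frame of tray between -0.07 and 0.07 m and x of divider_3 in the frame of tray between -0.085 and 0.085 m and y of divider_3 in the frame of tray between -0.07 and 0.07 m and x of divider_4 in the frame of tray between -0.085 and 0.085 m and y of divider_4 in the frame of tray between -0.07 and 0.07 m and x of divider_5 in the frame of tray between -0.085 and 0.085 m and y of divider_5 in the frame of tray between -0.07 and 0.07 m), for 0.2 s.
2. every jar sits level and centred in a ring seat, released (((horizontal distance between jar_1 and seat_1 below 0.006 m and z of jar_1 in the frame of seat_1 below -0.006 m) or (horizontal distance between jar_1 and seat_2 below 0.006 m and z of jar_1 in the frame of seat_2 below -0.006 m) or (horizontal distance between jar_1 and seat_3 below 0.006 m and z of jar_1 in the frame of seat_3 below -0.006 m)) and angle between each of jar_1, jar_2, jar_3's own z axis and vertical below 0.12 rad and linear speed of each of jar_1, jar_2, jar_3 below 0.03 m/s and contact force between each of jar_1, jar_2, jar_3 and the fingers below 0.05 N and ((horizontal distance between jar_2 and seat_1 below 0.006 m and z of jar_2 in the frame of seat_1 below -0.006 m) or (horizontal distance between jar_2 and seat_2 below 0.006 m and z of jar_2 in the frame of seat_2 below -0.006 m) or (horizontal distance between jar_2 and seat_3 below 0.006 m and z of jar_2 in the frame of seat_3 below -0.006 m)) and ((horizontal distance between jar_3 and seat_1 below 0.006 m and z of jar_3 in the frame of seat_1 below -0.006 m) or (horizontal distance between jar_3 and seat_2 below 0.006 m and z of jar_3 in the frame of seat_2 below -0.006 m) or (horizontal distance between jar_3 and seat_3 below 0.006 m and z of jar_3 in the frame of seat_3 below -0.006 m))), for 0.2 s.
At the end, for the whole second after the job is handed in: Dividers at rest in the tray (middle within 85 mm in x, 70 mm in y of its centre, under 65 mm up). Each jar at rest in a ring seat: foot within 6 mm of the seat centre in plan and over 6 mm below the ring top, cap up, axis within 0.12 rad of vertical. Fingers touch none (all of step 1 and all of step 2).
It fails at once if the bottle is moved by more than 30 mm (distance of bottle from where it was at the start of the episode above 0.03 m).
It fails at once if the die ring is moved by more than 30 mm (distance of die_ring from where it was at the start of the episode above 0.03 m).
It fails at once if the pot is moved by more than 30 mm (distance of pot from where it was at the start of the episode above 0.03 m).
Of divider_1, divider_2, divider_3, divider_4, divider_5 only 3 to 4 are there at a start; the rules pass over those that are not, and their reading is None.
Of jar_1, jar_2, jar_3 only 2 to 3 are there at a start; the rules pass over those that are not, and their reading is None.
At some moment in a run one of jar_1, jar_2, jar_3 may be knocked a few centimetres aside while the robot is not near it.
Once in a run the grip may slacken for a moment while it holds something.
It also fails if it takes over 210 s, if anything falls off the work surface, if the arm or the gripper's body presses on something with over 40 N, if the wrist force passes 120 N, or if a joint passes its speed limit or range.

## Working session

There is one attempt and no reset: what is moved stays moved. The work goes in short steps, Python scripts to look and compute and a tool call to move; the robot and the scene stay as the last step left them, time stands still between calls to the robot, and variables do not carry over. Pictures are saved under pics/ and viewed, at most 14 in all, crops included, and the job is handed in when it is done.

Besides the shell and the picture viewer there is one more tool, called as name(argument=value, ...), one argument or row to a line, values as JSON. drive_tool: Moves the arm, as the interface text tells. Shift numbers are shares of 0.6 m and turn numbers shares of 360 degrees, none past 1 either way. Its arguments: {"type":"object","properties":{"targets":{"type":"array"},"claw":{"type":"number"},"newtons":{"type":"number"}},"required":["targets"]}

```bash
mkdir -p pics
python3 - <<'E'
from plant import *
import cv2
for n in("scene","top"):
    cv2.imwrite(f"pics/{n}0.png",get_image(n)); print(n,calibration(n))
print(get_state())
E
```

```text
scene {'fx': 387.23102749355473, 'fy': 387.23102749355473, 'cx': 280.74615800990006, 'cy': 210.52094822695943, 'rvec': array([ 1.85411664,  1.83876651, -0.61484227]), 'tvec': array([-0.14279142, -0.45894304,  1.67144844])}
top {'fx': 449.97356149534363, 'fy': 449.97356149534363, 'cx': 287.8167642466167, 'cy': 211.04945164456657, 'rvec': array([ 2.10876733, -2.16882755,  0.15850491]), 'tvec': array([0.13090901, 0.61751321, 1.33665643])}
{'clock': 0.1, 'qpos': array([ 9.92532981e-01,  2.07325058e-01,  1.54275591e+00,  3.13517435e-05,
        1.39355936e+00, -1.50505364e-01]), 'joint_vel': array([-3.35830992e-04, -2.43913305e-04, -2.16706097e-03, -2.56668079e-05,
       -1.15458419e-03,  5.01659108e-04]), 'tau': array([-2.59240369e-04, -3.71866894e+01, -2.82294631e+01,  6.99727004e-02,
        3.11010692e-02, -5.45745149e-05]), 'eef_pos': array([0.23815783, 0.5226158 , 0.22643861]), 'tool_rot': array([-6.66656845e-01, -3.06926677e+00,  2.98730417e-03]), 'ft_force': array([-0.47335056, -0.15932067,  0.69726103]), 'wrist_torque': array([-0.00762169, -0.00464855,  0.01876167]), 'finger_force': 0.0, 'grip_width': 0.09391702547713597}
```

View pics/top0.png

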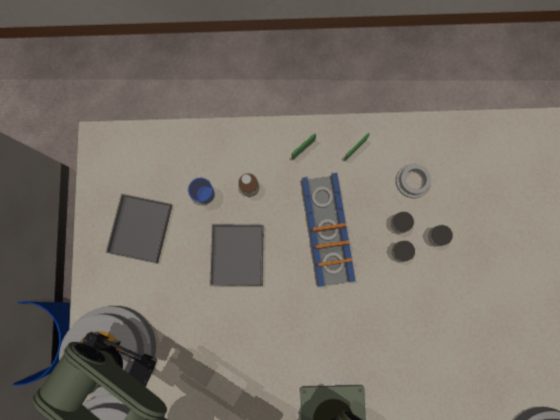

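View pics/scene0.png

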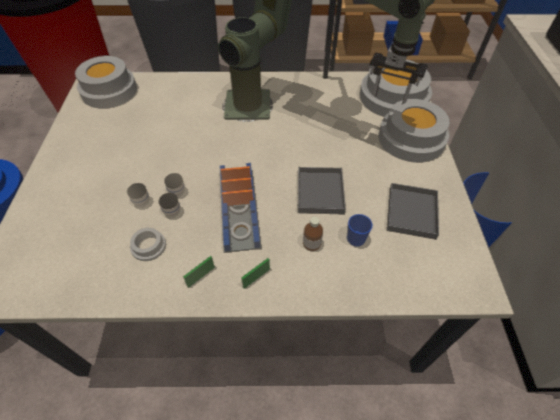

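Top view: carrier around (330,230) with three dividers at rows 228, 245 and 263. The near tray is at (237,255). There are three jars at (402,222), (403,251) and (441,235).

```bash
cat > h.py <<'E'
import numpy as np, cv2
from plant import *
from scipy.spatial.transform import Rotation as R
def cam(n):
    c=calibration(n); K=np.array([[c['fx'],0,c['cx']],[0,c['fy'],c['cy']],[0,0,1]]); return K,c['rvec'],c['tvec']
def proj(P,n):
    K,r,t=cam(n); return cv2.projectPoints(np.atleast_2d(P).astype(float),r,t,K,None)[0][:,0]
def ray(u,v,z,n):
    K,r,t=cam(n); M=cv2.Rodrigues(r)[0]; d=M.T@np.linalg.inv(K)@[u,v,1]; o=-M.T@t; return o+d*(z-o[2])/d[2]
def place(L,x,y,th,z=0):
    L=np.atleast_2d(L).astype(float); c,s=np.cos(th),np.sin(th)
    return np.c_[x+c*L[:,0]-s*L[:,1], y+s*L[:,0]+c*L[:,1], z+L[:,2]]
E
python3 - <<'E'
from h import *
a=cv2.imread("pics/top0.png"); b=cv2.imread("pics/scene0.png")
for n,i in(("top",a),("scene",b)):
    h=cv2.cvtColor(i,cv2.COLOR_BGR2HSV)
    m=cv2.inRange(h,(3,150,60),(18,255,255))
    k,l,s,c=cv2.connectedComponentsWithStats(m)
    for j in range(1,k):
        if s[j][4]>25: print(n,s[j],c[j], cv2.minAreaRect(np.argwhere(l==j)[:,::-1].astype(np.float32)))
c1=cv2.resize(a[165:295,295:460],None,fx=4.5,fy=4.5,interpolation=cv2.INTER_CUBIC)
c2=cv2.resize(b[155:260,120:350],None,fx=3.4,fy=3.4,interpolation=cv2.INTER_CUBIC)
cv2.imwrite("pics/c1.png",c1);cv2.imwrite("pics/c2.png",c2)
E
```

```text
top [313 224  33   7  88] [329.01136364 226.80681818] ((328.9653015136719, 226.7745361328125), (2.737029552459717, 32.54023742675781), 81.25383758544922)
top [316 241  33   7  83] [332.06024096 244.26506024] ((332.04400634765625, 244.2934112548828), (2.4723410606384277, 32.536006927490234), 81.46923065185547)
top [318 259  34   7  78] [334.20512821 261.82051282] ((334.5405578613281, 261.7432556152344), (2.3015856742858887, 33.37299346923828), 80.53767395019531)
scene [ 92   5  40  11 329] [111.556231    10.01823708] ((111.47224426269531, 10.499229431152344), (39.234867095947266, 9.912842750549316), 1.5911403894424438)
scene [216   6  17   9 149] [224.17449664   9.93288591] ((224.0, 10.0), (8.0, 16.0), 90.0)
scene [312   6  16   8 123] [319.68292683   9.56910569] ((319.5, 9.5), (7.0, 15.0), 90.0)
scene [369  12  19   2  26] [377.73076923  12.73076923] ((378.0, 12.5), (18.0, 1.0), -0.0)
scene [473  12  19   7  48] [483.5625      14.02083333] ((482.5338439941406, 13.291824340820312), (18.97028923034668, 5.130330562591553), 17.354022979736328)
scene [ 43  60  37  49 506] [60.61857708 82.
[... 206 characters left out ...]
23047, 26.92145538330078), 75.96376037597656)
scene [385  68  27  10  99] [398.85858586  72.14141414] ((397.9409484863281, 71.75081634521484), (26.454042434692383, 5.153385162353516), 13.240520477294922)
scene [383  74  26  11 140] [395.81428571  79.65      ] ((395.0294494628906, 79.88236236572266), (26.19384765625, 7.033533096313477), 14.03624439239502)
scene [403 108  32  20 428] [418.69859813 117.58411215] ((418.5, 117.5), (19.0, 31.0), 90.0)
scene [222 167  28  18 227] [238.75770925 174.89867841] ((235.5, 175.5), (17.0, 27.0), 90.0)
scene [223 189  29   5  81] [238.95061728 191.22222222] ((236.97462463378906, 191.14468383789062), (3.562352418899536, 28.14258575439453), 85.91438293457031)
```

View pics/c1.png

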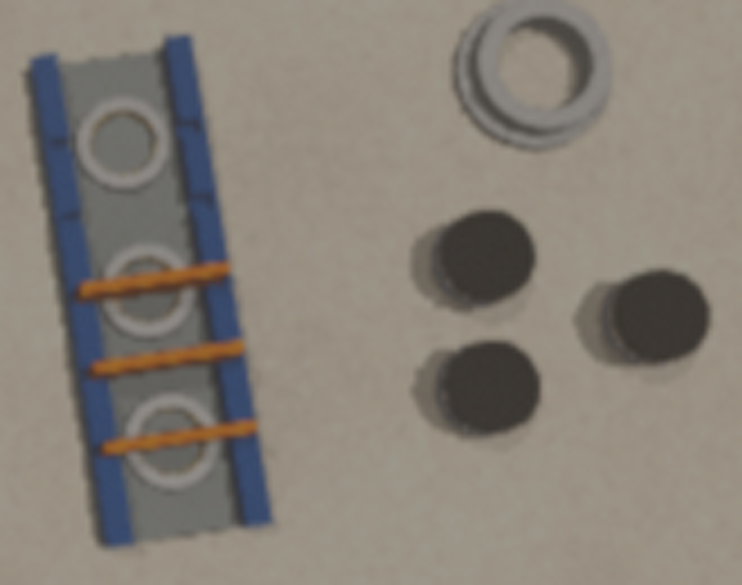

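View pics/c2.png

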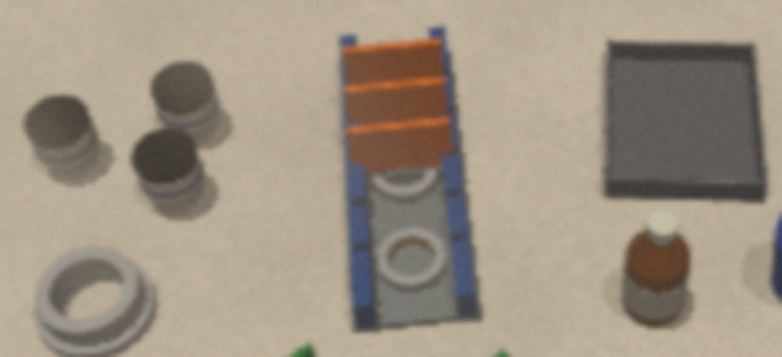

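Run:
```python
from h import *
f=lambda u,v:(u/4.5+295-.4,v/4.5+165-.4)
s=[ray(*f(*p),.024,'top') for p in((124,143),(149,290),(172,441))]
print("seats",np.round(s,4)); print(np.linalg.norm(s[0]-s[1]),np.linalg.norm(s[1]-s[2]))
d=[ray(*p,.090,'top') for p in((329,226.8),(332.05,244.27),(334.4,261.8))]
print("div",np.round(d,4))
for p in((28,60),(190,37),(103,547),(271,522)): print("rail",np.round(ray(*f(*p),.046,'top'),4))
J=[ray(*f(*p),.068,'top') for p in((487,257),(490,387),(660,316))]
print("jars",np.round(J,4))
# check with scene
g=lambda u,v:(u/3.4+120-.4,v/3.4+155-.4)
for p in((184,85),(167,157),(59,125)): print("jar scene",np.round(ray(*g(*p),.068,'scene'),4))
print("seat far scene",ray(*g(411,257),.024,'scene'))
for p in((394,45),(397,84),(400,126)): print("div scene",np.round(ray(*g(*p),.092,'scene'),4))
a=cv2.imread("pics/top0.png");h=cv2.cvtColor(a,cv2.COLOR_BGR2GRAY)
m=cv2.inRange(h,0,95); m[:215]=0;m[300:]=0;m[:,:200]=0;m[:,275:]=0
r=cv2.minAreaRect(np.argwhere(m>0)[:,::-1].astype(np.float32));print(r)
B=cv2.boxPoints(r);print("tray",np.round([ray(*p,.03,'top') for p in B],4), ray(*r[0],.03,'top'))
for p in((608,43),(753,43),(765,198),(605,195)): print("tray sc",np.round(ray(*g(*p),.03,'scene'),4))
for n,p,z in(("bottle",(249,181),.13),("pot",(201,189),.085),("die",(413,181),.04)): print(n,ray(*p,z,'top'))
print(R.from_rotvec(get_state()['tool_rot']).as_matrix())
```

```text
seats [[ 0.6682  0.0044  0.024 ]
 [ 0.5645 -0.0089  0.024 ]
 [ 0.4604 -0.0203  0.024 ]]
0.10457310710568074 0.10473221947475392
div [[ 0.5637 -0.0074  0.09  ]
 [ 0.5117 -0.0142  0.09  ]
 [ 0.4602 -0.0189  0.09  ]]
rail [0.7245 0.0701 0.046 ]
rail [ 0.7375 -0.0426  0.046 ]
rail [0.3906 0.0307 0.046 ]
rail [ 0.404 -0.082  0.046]
jars [[ 0.5754 -0.2323  0.068 ]
 [ 0.4885 -0.2285  0.068 ]
 [ 0.5325 -0.3447  0.068 ]]
jar scene [ 0.4939 -0.2261  0.068 ]
jar scene [ 0.586  -0.2279  0.068 ]
jar scene [ 0.5453 -0.3398  0.068 ]
seat far scene [0.67352862 0.0068808  0.024     ]
div scene [ 0.4632 -0.0159  0.092 ]
div scene [ 0.5154 -0.0098  0.092 ]
div scene [ 0.5689 -0.0038  0.092 ]
((236.57986450195312, 254.74636840820312), (52.07332229614258, 61.198917388916016), 1.2188752889633179)
tray [[0.4035 0.357  0.03  ]
 [0.5911 0.3527 0.03  ]
 [0.583  0.191  0.03  ]
 [0.3958 0.1985 0.03  ]] [0.49236928 0.27476437 0.03      ]
tray sc [0.4029 0.2031 0.03  ]
tray sc [0.4039 0.358  0.03  ]
tray sc [0.6107 0.3483 0.03  ]
tray sc [0.6059 0.1927 0.03  ]
bottle [0.70040271 0.2242807  0.13      ]
pot [0.69011745 0.37373571 0.085     ]
die [ 0.70582304 -0.27954232  0.04      ]
[[-9.09895597e-01  4.14835740e-01 -1.14504140e-03]
 [ 4.14837183e-01  9.09894075e-01 -1.69788187e-03]
 [ 3.37524305e-04 -2.01990099e-03 -9.99997903e-01]]
```

Pixels: dividers sit at seat 2, between seats 2 and 3, and at the near seat. The rails, seats and jars agree between cameras to about 5 mm. Next I plan the first move.

```bash
cat > g.py <<'E'
# usage: g.py x y z psi [x y z psi ...] : shares for successive moves; commanded pose kept in c.txt
import sys,os,numpy as np
def step(C,T):
    s=np.radians(C[3]); Ax=np.array([[-np.sin(s),np.cos(s),0],[np.cos(s),np.sin(s),0],[0,0,-1]])
    t=np.round(Ax@(np.array(T[:3])-C[:3])/.6,3); d=round(-(T[3]-C[3])/360,3)
    N=np.r_[C[:3]+Ax.T@t*.6, C[3]-d*360]; return t,d,N
C=np.loadtxt('c.txt') if os.path.exists('c.txt') else np.array([.239,.523,.227,65.49])
v=[float(a) for a in sys.argv[1:]]
for i in range(0,len(v),4):
    t,d,C=step(C,np.array(v[i:i+4])); print(list(map(float,t)),d,'->',np.round(C,4))
np.savetxt('c.txt',C)
E
python3 g.py .566 -.0065 .20 6.75 .566 -.0065 .075 6.75 .566 -.0065 .2 6.75 .548 .275 .2 6.75 .548 .275 .055 6.75 .548 .275 .2 6.75
```

```text
[-0.862, -0.577, 0.045] 0.163 -> [ 5.66e-01 -6.60e-03  2.00e-01  6.81e+00]
[0.0, 0.0, 0.208] 0.0 -> [ 5.66e-01 -6.60e-03  7.52e-02  6.81e+00]
[0.0, 0.0, -0.208] 0.0 -> [ 5.66e-01 -6.60e-03  2.00e-01  6.81e+00]
[0.47, 0.026, 0.0] 0.0 -> [0.548  0.2753 0.2    6.81  ]
[-0.0, -0.0, 0.242] 0.0 -> [0.548  0.2753 0.0548 6.81  ]
[-0.0, -0.0, -0.242] 0.0 -> [0.548  0.2753 0.2    6.81  ]
```

drive_tool(
  targets=[
    {"translation":[-0.862,-0.577,0.045],"dr":[0,0,0.163]},
    {"translation":[-0.862,-0.577,0.045],"dr":[0,0,0.163]},
    {"translation":[-0.862,-0.577,0.045],"dr":[0,0,0.163]},
    {"translation":[-0.862,-0.577,0.045],"dr":[0,0,0.163]},
    {"translation":[-0.862,-0.577,0.045],"dr":[0,0,0.163]},
    {"translation":[-0.862,-0.577,0.045],"dr":[0,0,0.163]},
    {"translation":[-0.862,-0.577,0.045],"dr":[0,0,0.163]},
    {"translation":[-0.862,-0.577,0.045],"dr":[0,0,0.163]},
    {"translation":[-0.862,-0.577,0.045],"dr":[0,0,0.163]},
    {"translation":[-0.862,-0.577,0.045],"dr":[0,0,0.163]},
  ],
  claw=0.42,
  newtons=25,
)

```text
clock: 1.35
eef_pos: [0.566, -0.0083, 0.1999]
tool_rot: [-2.086, -2.348, 0.0]
ft_force: [0.5, 0.5, 1.1]
grip_width: 0.0395
finger_force: 0.0
```

drive_tool(
  targets=[
    {"translation":[0,0,0.05],"dr":[0,0,0]},
    {"translation":[0,0,0.1],"dr":[0,0,0]},
    {"translation":[0,0,0.15],"dr":[0,0,0]},
    {"translation":[0,0,0.18],"dr":[0,0,0]},
    {"translation":[0,0,0.208],"dr":[0,0,0]},
    {"translation":[0,0,0.208],"dr":[0,0,0]},
    {"translation":[0,0,0.208],"dr":[0,0,0]},
    {"translation":[0,0,0.208],"dr":[0,0,0]},
    {"translation":[0,0,0.208],"dr":[0,0,0]},
    {"translation":[0,0,0.208],"dr":[0,0,0]},
  ],
)

```text
clock: 2.6
eef_pos: [0.5658, -0.0064, 0.0761]
tool_rot: [2.085, 2.349, 0.001]
ft_force: [-0.2, -0.3, -0.4]
grip_width: 0.0398
finger_force: 0.0
```

Run:
```python
from h import *
a=get_image("scene");cv2.imwrite("pics/s1.png",cv2.resize(a[110:260,130:330],None,fx=4,fy=4,interpolation=cv2.INTER_CUBIC))
```

```text
(no output)
```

View pics/s1.png

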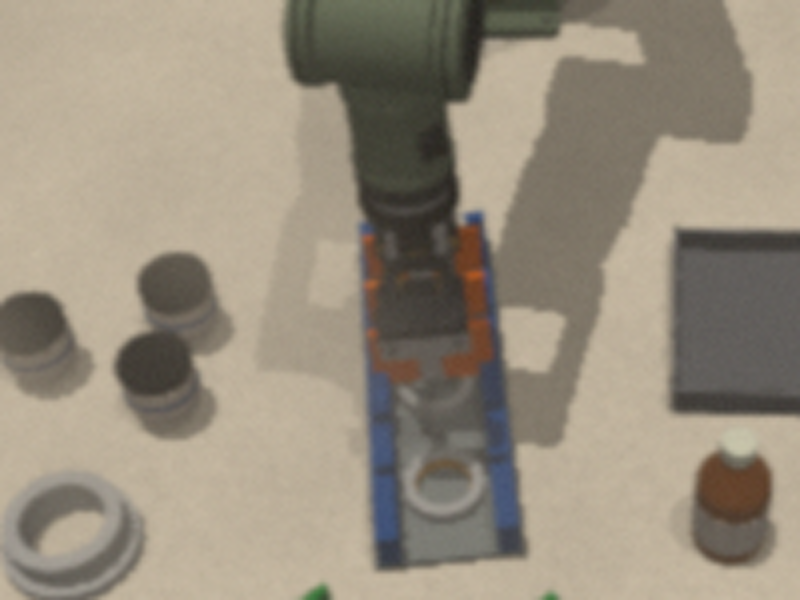

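The fingers straddle the far divider, at about (430,340) in the crop. Closing.

drive_tool(
  targets=[
    {"translation":[0,0,0],"dr":[0,0,0]},
    {"translation":[0,0,0],"dr":[0,0,0]},
    {"translation":[0,0,0],"dr":[0,0,0]},
    {"translation":[0,0,0],"dr":[0,0,0]},
    {"translation":[0,0,0],"dr":[0,0,0]},
    {"translation":[0,0,0],"dr":[0,0,0]},
    {"translation":[0,0,0],"dr":[0,0,0]},
    {"translation":[0,0,0],"dr":[0,0,0]},
    {"translation":[0,0,0],"dr":[0,0,0]},
    {"translation":[0,0,0],"dr":[0,0,0]},
  ],
  claw=0,
  newtons=15,
)

```text
clock: 3.9
eef_pos: [0.5655, -0.0064, 0.0756]
tool_rot: [-2.086, -2.349, 0.0]
ft_force: [-0.7, 0.4, -0.2]
grip_width: 0.0078
finger_force: 15.0
```

drive_tool(
  targets=[
    {"translation":[0,0,-0.02],"dr":[0,0,0]},
    {"translation":[0,0,-0.04],"dr":[0,0,0]},
    {"translation":[0,0,-0.06],"dr":[0,0,0]},
    {"translation":[0,0,-0.09],"dr":[0,0,0]},
    {"translation":[0,0,-0.12],"dr":[0,0,0]},
    {"translation":[0,0,-0.15],"dr":[0,0,0]},
    {"translation":[0,0,-0.18],"dr":[0,0,0]},
    {"translation":[0,0,-0.208],"dr":[0,0,0]},
    {"translation":[0,0,-0.208],"dr":[0,0,0]},
    {"translation":[0,0,-0.208],"dr":[0,0,0]},
  ],
  claw=0,
  newtons=30,
)

```text
clock: 5.15
eef_pos: [0.5651, -0.0063, 0.1999]
tool_rot: [-2.085, -2.349, 0.001]
ft_force: [-0.1, -0.7, -1.1]
grip_width: 0.0079
finger_force: 30.0
```

drive_tool(
  targets=[
    {"translation":[0.06,0.003,0],"dr":[0,0,0]},
    {"translation":[0.13,0.007,0],"dr":[0,0,0]},
    {"translation":[0.2,0.011,0],"dr":[0,0,0]},
    {"translation":[0.27,0.015,0],"dr":[0,0,0]},
    {"translation":[0.34,0.019,0],"dr":[0,0,0]},
    {"translation":[0.4,0.023,0],"dr":[0,0,0]},
    {"translation":[0.45,0.026,0],"dr":[0,0,0]},
    {"translation":[0.47,0.026,0],"dr":[0,0,0]},
    {"translation":[0.47,0.026,0],"dr":[0,0,0]},
    {"translation":[0.47,0.026,0],"dr":[0,0,0]},
  ],
)

```text
clock: 6.4
eef_pos: [0.5476, 0.2743, 0.2001]
tool_rot: [2.087, 2.348, -0.002]
ft_force: [-0.0, -0.2, -0.3]
grip_width: 0.0079
finger_force: 30.0
```

drive_tool(
  targets=[
    {"translation":[0,0,0.05],"dr":[0,0,0]},
    {"translation":[0,0,0.1],"dr":[0,0,0]},
    {"translation":[0,0,0.15],"dr":[0,0,0]},
    {"translation":[0,0,0.18],"dr":[0,0,0]},
    {"translation":[0,0,0.2],"dr":[0,0,0]},
    {"translation":[0,0,0.22],"dr":[0,0,0]},
    {"translation":[0,0,0.232],"dr":[0,0,0]},
    {"translation":[0,0,0.242],"dr":[0,0,0]},
    {"translation":[0,0,0.242],"dr":[0,0,0]},
    {"translation":[0,0,0.242],"dr":[0,0,0]},
  ],
)

```text
clock: 7.65
eef_pos: [0.5479, 0.2757, 0.0557]
tool_rot: [2.085, 2.349, 0.001]
ft_force: [-0.4, 0.6, -0.9]
grip_width: 0.0079
finger_force: 30.0
```

Run:
```python
from h import *
a=get_image("scene");cv2.imwrite("pics/s2.png",cv2.resize(a[70:270,150:450],None,fx=2.5,fy=2.5))
```

```text
(no output)
```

View pics/s2.png

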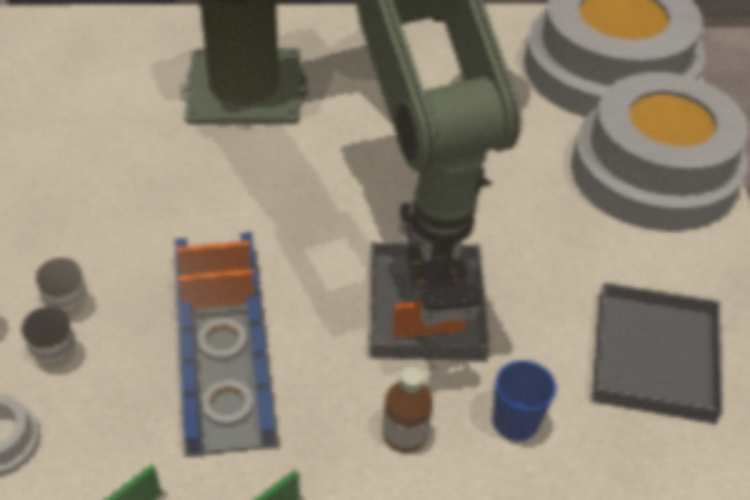

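The divider is inside the tray at about (430,320). Release it and go for the next one.

```bash
python3 g.py .5135 -.0127 .2 6.81 .5135 -.0127 .075 6.81 .5135 -.0127 .2 6.81 .498 .275 .2 6.81 .498 .275 .056 6.81 .498 .275 .2 6.81 .4615 -.0188 .2 6.81 .4615 -.0188 .075 6.81  .4615 -.0188 .2 6.81 .448 .275 .2 6.81 .448 .275 .056 6.81 .448 .275 .2 6.81
```

```text
[-0.47, -0.114, 0.0] -0.0 -> [ 0.5135 -0.0128  0.2     6.81  ]
[0.0, -0.0, 0.208] -0.0 -> [ 0.5135 -0.0128  0.0752  6.81  ]
[0.0, -0.0, -0.208] -0.0 -> [ 0.5135 -0.0128  0.2     6.81  ]
[0.479, 0.031, 0.0] -0.0 -> [0.4979 0.2748 0.2    6.81  ]
[0.0, 0.0, 0.24] -0.0 -> [0.4979 0.2748 0.056  6.81  ]
[0.0, 0.0, -0.24] -0.0 -> [0.4979 0.2748 0.2    6.81  ]
[-0.479, -0.118, 0.0] -0.0 -> [ 0.4617 -0.019   0.2     6.81  ]
[0.0, -0.0, 0.208] -0.0 -> [ 0.4617 -0.019   0.0752  6.81  ]
[0.0, -0.0, -0.208] -0.0 -> [ 0.4617 -0.019   0.2     6.81  ]
[0.489, 0.035, 0.0] -0.0 -> [0.4478 0.2748 0.2    6.81  ]
[0.0, 0.0, 0.24] -0.0 -> [0.4478 0.2748 0.056  6.81  ]
[0.0, 0.0, -0.24] -0.0 -> [0.4478 0.2748 0.2    6.81  ]
```

drive_tool(
  targets=[
    {"translation":[0,0,0],"dr":[0,0,0]},
    {"translation":[0,0,0],"dr":[0,0,0]},
    {"translation":[0,0,0],"dr":[0,0,0]},
    {"translation":[0,0,-0.02],"dr":[0,0,0]},
    {"translation":[0,0,-0.05],"dr":[0,0,0]},
    {"translation":[0,0,-0.1],"dr":[0,0,0]},
    {"translation":[0,0,-0.15],"dr":[0,0,0]},
    {"translation":[0,0,-0.2],"dr":[0,0,0]},
    {"translation":[0,0,-0.242],"dr":[0,0,0]},
    {"translation":[0,0,-0.242],"dr":[0,0,0]},
  ],
  claw=0.3,
)

```text
clock: 8.95
eef_pos: [0.5498, 0.2763, 0.2049]
tool_rot: [2.083, 2.347, 0.011]
ft_force: [0.5, -0.6, -0.8]
grip_width: 0.0283
finger_force: 0.0
```

drive_tool(
  targets=[
    {"translation":[-0.06,-0.015,0],"dr":[0,0,0]},
    {"translation":[-0.13,-0.032,0],"dr":[0,0,0]},
    {"translation":[-0.2,-0.049,0],"dr":[0,0,0]},
    {"translation":[-0.27,-0.066,0],"dr":[0,0,0]},
    {"translation":[-0.34,-0.083,0],"dr":[0,0,0]},
    {"translation":[-0.4,-0.1,0],"dr":[0,0,0]},
    {"translation":[-0.45,-0.11,0],"dr":[0,0,0]},
    {"translation":[-0.47,-0.114,0],"dr":[0,0,0]},
    {"translation":[-0.47,-0.114,0],"dr":[0,0,0]},
    {"translation":[-0.47,-0.114,0],"dr":[0,0,0]},
  ],
  claw=0.35,
)

```text
clock: 10.2
eef_pos: [0.5131, -0.0117, 0.2002]
tool_rot: [-2.084, -2.35, -0.0]
ft_force: [0.9, -0.4, -1.1]
grip_width: 0.033
finger_force: 0.0
```

drive_tool(
  targets=[
    {"translation":[0,0,0.05],"dr":[0,0,0]},
    {"translation":[0,0,0.1],"dr":[0,0,0]},
    {"translation":[0,0,0.15],"dr":[0,0,0]},
    {"translation":[0,0,0.18],"dr":[0,0,0]},
    {"translation":[0,0,0.208],"dr":[0,0,0]},
    {"translation":[0,0,0.208],"dr":[0,0,0]},
    {"translation":[0,0,0.208],"dr":[0,0,0]},
    {"translation":[0,0,0.208],"dr":[0,0,0]},
    {"translation":[0,0,0.208],"dr":[0,0,0]},
    {"translation":[0,0,0.208],"dr":[0,0,0]},
  ],
)

```text
clock: 11.45
eef_pos: [0.5134, -0.0128, 0.0761]
tool_rot: [2.085, 2.349, 0.001]
ft_force: [0.2, 0.2, 0.5]
grip_width: 0.0331
finger_force: 0.0
```

drive_tool(
  targets=[
    {"translation":[0,0,0],"dr":[0,0,0]},
    {"translation":[0,0,0],"dr":[0,0,0]},
    {"translation":[0,0,0],"dr":[0,0,0]},
    {"translation":[0,0,0],"dr":[0,0,0]},
    {"translation":[0,0,0],"dr":[0,0,0]},
    {"translation":[0,0,0],"dr":[0,0,0]},
    {"translation":[0,0,0],"dr":[0,0,0]},
    {"translation":[0,0,0],"dr":[0,0,0]},
    {"translation":[0,0,0],"dr":[0,0,0]},
    {"translation":[0,0,0],"dr":[0,0,0]},
  ],
  claw=0,
  newtons=15,
)

```text
clock: 12.7
eef_pos: [0.5131, -0.0126, 0.0756]
tool_rot: [-2.086, -2.349, 0.0]
ft_force: [-1.0, -1.2, 0.0]
grip_width: 0.008
finger_force: 15.0
```

drive_tool(
  targets=[
    {"translation":[0,0,-0.02],"dr":[0,0,0]},
    {"translation":[0,0,-0.04],"dr":[0,0,0]},
    {"translation":[0,0,-0.06],"dr":[0,0,0]},
    {"translation":[0,0,-0.09],"dr":[0,0,0]},
    {"translation":[0,0,-0.12],"dr":[0,0,0]},
    {"translation":[0,0,-0.15],"dr":[0,0,0]},
    {"translation":[0,0,-0.18],"dr":[0,0,0]},
    {"translation":[0,0,-0.208],"dr":[0,0,0]},
    {"translation":[0,0,-0.208],"dr":[0,0,0]},
    {"translation":[0,0,-0.208],"dr":[0,0,0]},
  ],
  newtons=30,
)

```text
clock: 13.95
eef_pos: [0.5127, -0.0126, 0.2001]
tool_rot: [-2.085, -2.349, 0.001]
ft_force: [0.1, -0.4, -1.0]
grip_width: 0.008
finger_force: 30.0
```

drive_tool(
  targets=[
    {"translation":[0.06,0.004,0],"dr":[0,0,0]},
    {"translation":[0.13,0.008,0],"dr":[0,0,0]},
    {"translation":[0.2,0.013,0],"dr":[0,0,0]},
    {"translation":[0.27,0.017,0],"dr":[0,0,0]},
    {"translation":[0.34,0.022,0],"dr":[0,0,0]},
    {"translation":[0.4,0.026,0],"dr":[0,0,0]},
    {"translation":[0.45,0.03,0],"dr":[0,0,0]},
    {"translation":[0.479,0.031,0],"dr":[0,0,0]},
    {"translation":[0.479,0.031,0],"dr":[0,0,0]},
    {"translation":[0.479,0.031,0],"dr":[0,0,0]},
  ],
)

```text
clock: 15.2
eef_pos: [0.4974, 0.274, 0.2]
tool_rot: [2.086, 2.349, -0.002]
ft_force: [0.5, 0.2, 0.1]
grip_width: 0.0079
finger_force: 30.0
```

Run:
```python
from h import *
a=get_image("scene");b=get_image("top")
cv2.imwrite("pics/s3.png",np.hstack([cv2.resize(a[130:270,210:400],(400,300)),cv2.resize(b[200:300,180:320],(400,300))]))
```

```text
(no output)
```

View pics/s3.png

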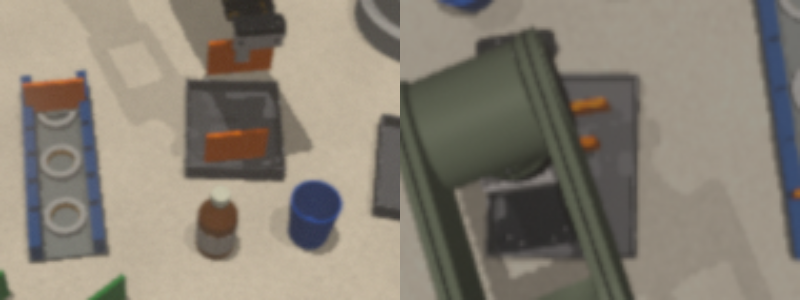

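The first divider stands upright in the tray at about (235,145), so the second can go beside it.

drive_tool(
  targets=[
    {"translation":[0,0,0.05],"dr":[0,0,0]},
    {"translation":[0,0,0.1],"dr":[0,0,0]},
    {"translation":[0,0,0.15],"dr":[0,0,0]},
    {"translation":[0,0,0.18],"dr":[0,0,0]},
    {"translation":[0,0,0.2],"dr":[0,0,0]},
    {"translation":[0,0,0.22],"dr":[0,0,0]},
    {"translation":[0,0,0.232],"dr":[0,0,0]},
    {"translation":[0,0,0.24],"dr":[0,0,0]},
    {"translation":[0,0,0.24],"dr":[0,0,0]},
    {"translation":[0,0,0.24],"dr":[0,0,0]},
  ],
)

```text
clock: 16.55
eef_pos: [0.4979, 0.2751, 0.0569]
tool_rot: [2.085, 2.349, 0.001]
ft_force: [0.0, 1.0, -0.3]
grip_width: 0.0077
finger_force: 30.0
```

drive_tool(
  targets=[
    {"translation":[0,0,0],"dr":[0,0,0]},
    {"translation":[0,0,0],"dr":[0,0,0]},
    {"translation":[0,0,0],"dr":[0,0,0]},
    {"translation":[0,0,-0.02],"dr":[0,0,0]},
    {"translation":[0,0,-0.05],"dr":[0,0,0]},
    {"translation":[0,0,-0.1],"dr":[0,0,0]},
    {"translation":[0,0,-0.15],"dr":[0,0,0]},
    {"translation":[0,0,-0.2],"dr":[0,0,0]},
    {"translation":[0,0,-0.24],"dr":[0,0,0]},
    {"translation":[0,0,-0.24],"dr":[0,0,0]},
  ],
  claw=0.3,
)

```text
clock: 17.8
eef_pos: [0.4996, 0.2757, 0.2045]
tool_rot: [2.083, 2.347, 0.011]
ft_force: [0.6, 0.3, -0.6]
grip_width: 0.0283
finger_force: 0.0
```

drive_tool(
  targets=[
    {"translation":[-0.06,-0.015,0],"dr":[0,0,0]},
    {"translation":[-0.13,-0.032,0],"dr":[0,0,0]},
    {"translation":[-0.2,-0.049,0],"dr":[0,0,0]},
    {"translation":[-0.27,-0.066,0],"dr":[0,0,0]},
    {"translation":[-0.34,-0.083,0],"dr":[0,0,0]},
    {"translation":[-0.4,-0.1,0],"dr":[0,0,0]},
    {"translation":[-0.45,-0.11,0],"dr":[0,0,0]},
    {"translation":[-0.479,-0.118,0],"dr":[0,0,0]},
    {"translation":[-0.479,-0.118,0],"dr":[0,0,0]},
    {"translation":[-0.479,-0.118,0],"dr":[0,0,0]},
  ],
  claw=0.42,
)

```text
clock: 19.05
eef_pos: [0.461, -0.0182, 0.2]
tool_rot: [-2.085, -2.349, 0.0]
ft_force: [-0.6, -0.0, 0.3]
grip_width: 0.0396
finger_force: 0.0
```

drive_tool(
  targets=[
    {"translation":[0,0,0.05],"dr":[0,0,0]},
    {"translation":[0,0,0.1],"dr":[0,0,0]},
    {"translation":[0,0,0.15],"dr":[0,0,0]},
    {"translation":[0,0,0.18],"dr":[0,0,0]},
    {"translation":[0,0,0.208],"dr":[0,0,0]},
    {"translation":[0,0,0.208],"dr":[0,0,0]},
    {"translation":[0,0,0.208],"dr":[0,0,0]},
    {"translation":[0,0,0.208],"dr":[0,0,0]},
    {"translation":[0,0,0.208],"dr":[0,0,0]},
    {"translation":[0,0,0.208],"dr":[0,0,0]},
  ],
)

```text
clock: 20.3
eef_pos: [0.4615, -0.0189, 0.076]
tool_rot: [2.085, 2.349, 0.001]
ft_force: [-0.2, -0.4, -0.0]
grip_width: 0.0392
finger_force: 0.0
```

drive_tool(
  targets=[
    {"translation":[0,0,0],"dr":[0,0,0]},
    {"translation":[0,0,0],"dr":[0,0,0]},
    {"translation":[0,0,0],"dr":[0,0,0]},
    {"translation":[0,0,0],"dr":[0,0,0]},
    {"translation":[0,0,0],"dr":[0,0,0]},
    {"translation":[0,0,0],"dr":[0,0,0]},
    {"translation":[0,0,0],"dr":[0,0,0]},
    {"translation":[0,0,0],"dr":[0,0,0]},
    {"translation":[0,0,0],"dr":[0,0,0]},
    {"translation":[0,0,0],"dr":[0,0,0]},
  ],
  claw=0,
  newtons=15,
)

```text
clock: 21.55
eef_pos: [0.4612, -0.0188, 0.0756]
tool_rot: [-2.086, -2.349, 0.0]
ft_force: [0.9, 0.3, -0.6]
grip_width: 0.008
finger_force: 15.0
```

drive_tool(
  targets=[
    {"translation":[0,0,-0.02],"dr":[0,0,0]},
    {"translation":[0,0,-0.04],"dr":[0,0,0]},
    {"translation":[0,0,-0.06],"dr":[0,0,0]},
    {"translation":[0,0,-0.09],"dr":[0,0,0]},
    {"translation":[0,0,-0.12],"dr":[0,0,0]},
    {"translation":[0,0,-0.15],"dr":[0,0,0]},
    {"translation":[0,0,-0.18],"dr":[0,0,0]},
    {"translation":[0,0,-0.208],"dr":[0,0,0]},
    {"translation":[0,0,-0.208],"dr":[0,0,0]},
    {"translation":[0,0,-0.208],"dr":[0,0,0]},
  ],
  newtons=30,
)

```text
clock: 22.8
eef_pos: [0.4609, -0.0187, 0.2001]
tool_rot: [-2.085, -2.349, 0.001]
ft_force: [-0.6, 0.8, -0.1]
grip_width: 0.0079
finger_force: 30.0
```

drive_tool(
  targets=[
    {"translation":[0.06,0.004,0],"dr":[0,0,0]},
    {"translation":[0.13,0.009,0],"dr":[0,0,0]},
    {"translation":[0.2,0.014,0],"dr":[0,0,0]},
    {"translation":[0.27,0.019,0],"dr":[0,0,0]},
    {"translation":[0.34,0.024,0],"dr":[0,0,0]},
    {"translation":[0.4,0.028,0],"dr":[0,0,0]},
    {"translation":[0.45,0.032,0],"dr":[0,0,0]},
    {"translation":[0.489,0.035,0],"dr":[0,0,0]},
    {"translation":[0.489,0.035,0],"dr":[0,0,0]},
    {"translation":[0.489,0.035,0],"dr":[0,0,0]},
  ],
)

```text
clock: 24.05
eef_pos: [0.4469, 0.2742, 0.1996]
tool_rot: [-2.085, -2.349, 0.003]
ft_force: [-0.5, 0.6, -1.5]
grip_width: 0.0078
finger_force: 30.0
```

Run:
```python
from h import *
a=get_image("scene");b=get_image("top")
cv2.imwrite("pics/s4.png",np.hstack([cv2.resize(a[130:270,210:400],(400,300)),cv2.resize(b[200:300,180:320],(400,300))]))
```

```text
(no output)
```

View pics/s4.png

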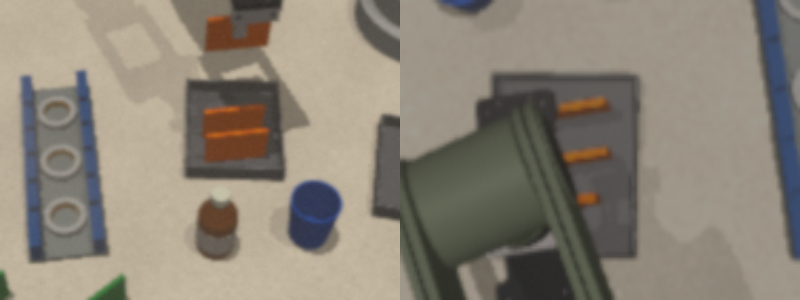

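Two dividers stand in the tray and the carrier is empty. Placing the third, then locating the jars again.

drive_tool(
  targets=[
    {"translation":[0,0,0.05],"dr":[0,0,0]},
    {"translation":[0,0,0.1],"dr":[0,0,0]},
    {"translation":[0,0,0.15],"dr":[0,0,0]},
    {"translation":[0,0,0.18],"dr":[0,0,0]},
    {"translation":[0,0,0.2],"dr":[0,0,0]},
    {"translation":[0,0,0.22],"dr":[0,0,0]},
    {"translation":[0,0,0.232],"dr":[0,0,0]},
    {"translation":[0,0,0.24],"dr":[0,0,0]},
    {"translation":[0,0,0.24],"dr":[0,0,0]},
    {"translation":[0,0,0.24],"dr":[0,0,0]},
  ],
)

```text
clock: 25.4
eef_pos: [0.4477, 0.2752, 0.0569]
tool_rot: [2.085, 2.349, 0.001]
ft_force: [0.5, 0.5, 0.2]
grip_width: 0.0079
finger_force: 30.0
```

drive_tool(
  targets=[
    {"translation":[0,0,0],"dr":[0,0,0]},
    {"translation":[0,0,0],"dr":[0,0,0]},
    {"translation":[0,0,0],"dr":[0,0,0]},
    {"translation":[0,0,-0.02],"dr":[0,0,0]},
    {"translation":[0,0,-0.05],"dr":[0,0,0]},
    {"translation":[0,0,-0.1],"dr":[0,0,0]},
    {"translation":[0,0,-0.15],"dr":[0,0,0]},
    {"translation":[0,0,-0.2],"dr":[0,0,0]},
    {"translation":[0,0,-0.24],"dr":[0,0,0]},
    {"translation":[0,0,-0.24],"dr":[0,0,0]},
  ],
  claw=0.3,
)

```text
clock: 26.65
eef_pos: [0.4493, 0.2758, 0.2042]
tool_rot: [2.083, 2.347, 0.01]
ft_force: [0.3, 0.8, -0.5]
grip_width: 0.0283
finger_force: 0.0
```

```bash
cat > jars.py <<'E'
from h import *
a=get_image("top"); cv2.imwrite("pics/t.png",a); g=cv2.cvtColor(a,cv2.COLOR_BGR2GRAY)
m=cv2.inRange(g,0,75); m[:,:370]=0; m[:150]=0; m[320:]=0
k,l,s,c=cv2.connectedComponentsWithStats(m)
for j in range(1,k):
    if s[j][4]>60:
        cc,r=cv2.minEnclosingCircle(np.argwhere(l==j)[:,::-1].astype(np.float32))
        print(s[j],np.round(c[j],1),np.round(cc,1),round(r,1),np.round(ray(*c[j],.066,'top'),4))
E
python3 jars.py
python3 - <<'E'
from h import *
b=get_image("scene"); h=cv2.cvtColor(b,cv2.COLOR_BGR2HSV)
cv2.imwrite("pics/s5.png",b)
# ring seats: fit bright rings in both views with top image at seats 1..3 predicted
a=cv2.imread("pics/t.png")
th=np.radians(6.81)
for i,x in enumerate((.105,0,-.105)):
    P=place([[x,0,.024]],.566,-.0065,th)
    print("pred",P.round(4),proj(P,'top').round(1),proj(P,'scene').round(1))
c1=cv2.resize(a[165:295,295:375],None,fx=4.5,fy=4.5,interpolation=cv2.INTER_CUBIC)
c2=cv2.resize(b[155:260,210:270],(340,585),interpolation=cv2.INTER_CUBIC)
cv2.imwrite("pics/c5.png",np.hstack([c1,c2]))
E
```

```text
[392 212  21  20 327] [402.3 221.7] [402.3 221.7] 10.4 [ 0.5758 -0.2313  0.066 ]
[431 226  21  19 328] [441.  234.9] [440.8 234.9] 10.6 [ 0.5324 -0.3445  0.066 ]
[393 241  22  20 335] [403.3 250.6] [403.4 250.5] 10.6 [ 0.4885 -0.2285  0.066 ]
pred [[0.6703 0.006  0.024 ]] [[321.6 195.8]] [[240.2 229.4]]
pred [[ 0.566  -0.0065  0.024 ]] [[326.9 228.6]] [[238.2 203.9]]
pred [[ 0.4617 -0.019   0.024 ]] [[332.4 262.2]] [[236.4 180.8]]
```

View pics/c5.png

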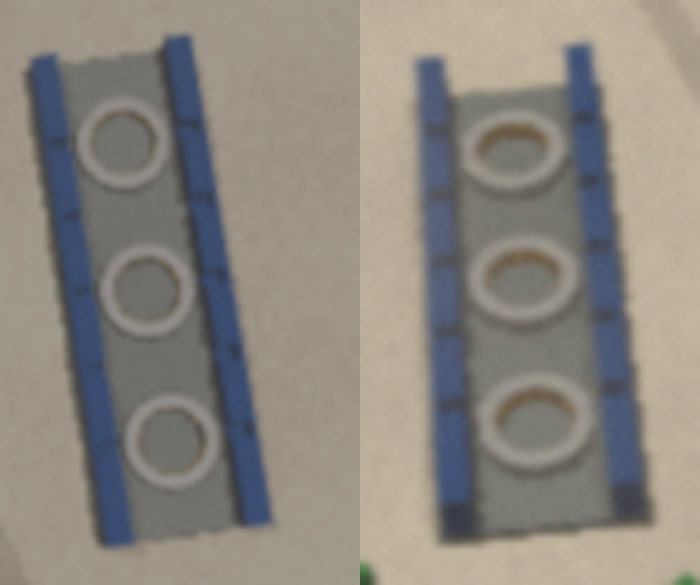

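The jars have not moved (caps at (402,222), (441,235), (403,251)) and the ring centres match my prediction within about 2 mm. For each jar I will squeeze at −45° to centre it, regrasp at +45°, then carry.

```bash
python3 g.py .577 -.2300 .2 -45 .577 -.23 .053 -45 .577 -.23 .12 -45 .577 -.23 .12 45  .577 -.23 .053 45 .577 -.23 .2 45 .670 .006 .2 6.81 .670 .006 .085 6.81 .670 .006 .068 6.81
```

```text
[-0.861, 0.114, 0.0] 0.144 -> [  0.5769  -0.23     0.2    -45.03  ]
[0.0, 0.0, 0.245] -0.0 -> [  0.5769  -0.23     0.053  -45.03  ]
[0.0, 0.0, -0.112] -0.0 -> [  0.5769  -0.23     0.1202 -45.03  ]
[0.0, 0.0, 0.0] -0.25 -> [ 0.5769 -0.23    0.1202 44.97  ]
[-0.0, 0.0, 0.112] -0.0 -> [ 0.5769 -0.23    0.053  44.97  ]
[-0.0, 0.0, -0.245] -0.0 -> [ 0.5769 -0.23    0.2    44.97  ]
[0.169, 0.388, 0.0] 0.106 -> [6.70e-01 6.20e-03 2.00e-01 6.81e+00]
[-0.0, -0.0, 0.192] 0.0 -> [6.70e-01 6.20e-03 8.48e-02 6.81e+00]
[-0.0, -0.0, 0.028] 0.0 -> [6.70e-01 6.20e-03 6.80e-02 6.81e+00]
```

drive_tool(
  targets=[
    {"translation":[-0.09,0.012,0],"dr":[0,0,0.015]},
    {"translation":[-0.18,0.024,0],"dr":[0,0,0.03]},
    {"translation":[-0.28,0.037,0],"dr":[0,0,0.047]},
    {"translation":[-0.38,0.05,0],"dr":[0,0,0.063]},
    {"translation":[-0.48,0.064,0],"dr":[0,0,0.08]},
    {"translation":[-0.58,0.077,0],"dr":[0,0,0.097]},
    {"translation":[-0.68,0.09,0],"dr":[0,0,0.114]},
    {"translation":[-0.77,0.102,0],"dr":[0,0,0.129]},
    {"translation":[-0.83,0.11,0],"dr":[0,0,0.14]},
    {"translation":[-0.861,0.114,0],"dr":[0,0,0.144]},
  ],
  claw=1,
)

```text
clock: 28.0
eef_pos: [0.5757, -0.2313, 0.1985]
tool_rot: [-2.902, -1.197, 0.003]
ft_force: [0.0, 0.2, -0.1]
grip_width: 0.0942
finger_force: 0.0
```

drive_tool(
  targets=[
    {"translation":[0,0,0.03],"dr":[0,0,0]},
    {"translation":[0,0,0.07],"dr":[0,0,0]},
    {"translation":[0,0,0.12],"dr":[0,0,0]},
    {"translation":[0,0,0.16],"dr":[0,0,0]},
    {"translation":[0,0,0.2],"dr":[0,0,0]},
    {"translation":[0,0,0.23],"dr":[0,0,0]},
    {"translation":[0,0,0.245],"dr":[0,0,0]},
    {"translation":[0,0,0.245],"dr":[0,0,0]},
    {"translation":[0,0,0.245],"dr":[0,0,0]},
    {"translation":[0,0,0.245],"dr":[0,0,0]},
  ],
)

```text
clock: 29.25
eef_pos: [0.5773, -0.2304, 0.0546]
tool_rot: [2.901, 1.201, 0.002]
ft_force: [-1.1, -0.3, 0.8]
grip_width: 0.0939
finger_force: 0.0
```

drive_tool(
  targets=[
    {"translation":[0,0,0],"dr":[0,0,0]},
    {"translation":[0,0,0],"dr":[0,0,0]},
    {"translation":[0,0,0],"dr":[0,0,0]},
    {"translation":[0,0,0],"dr":[0,0,0]},
    {"translation":[0,0,0],"dr":[0,0,0]},
    {"translation":[0,0,0],"dr":[0,0,0]},
    {"translation":[0,0,0],"dr":[0,0,0]},
    {"translation":[0,0,0],"dr":[0,0,0]},
    {"translation":[0,0,0],"dr":[0,0,0]},
    {"translation":[0,0,0],"dr":[0,0,0]},
  ],
  claw=0,
  newtons=8,
)

```text
clock: 30.5
eef_pos: [0.5768, -0.2301, 0.0537]
tool_rot: [2.902, 1.201, 0.001]
ft_force: [0.7, -1.5, 1.1]
grip_width: 0.0639
finger_force: 8.0
```

The width is 64 mm because the fingertips caught the hemisphere's bulge. I'll regrasp 8 mm higher.

drive_tool(
  targets=[
    {"translation":[0,0,0],"dr":[0,0,0]},
    {"translation":[0,0,0],"dr":[0,0,0]},
    {"translation":[0,0,0],"dr":[0,0,0]},
    {"translation":[0,0,0],"dr":[0,0,0]},
    {"translation":[0,0,0],"dr":[0,0,0]},
    {"translation":[0,0,-0.03],"dr":[0,0,0]},
    {"translation":[0,0,-0.06],"dr":[0,0,0]},
    {"translation":[0,0,-0.09],"dr":[0,0,0]},
    {"translation":[0,0,-0.112],"dr":[0,0,0]},
    {"translation":[0,0,-0.112],"dr":[0,0,0]},
  ],
  claw=1,
)

```text
clock: 31.75
eef_pos: [0.5777, -0.2305, 0.1228]
tool_rot: [2.9, 1.2, 0.004]
ft_force: [0.3, 1.0, 0.1]
grip_width: 0.094
finger_force: 0.0
```

drive_tool(
  targets=[
    {"translation":[0,0,0],"dr":[0,0,-0.028]},
    {"translation":[0,0,0],"dr":[0,0,-0.056]},
    {"translation":[0,0,0],"dr":[0,0,-0.084]},
    {"translation":[0,0,0],"dr":[0,0,-0.112]},
    {"translation":[0,0,0],"dr":[0,0,-0.14]},
    {"translation":[0,0,0],"dr":[0,0,-0.168]},
    {"translation":[0,0,0],"dr":[0,0,-0.196]},
    {"translation":[0,0,0],"dr":[0,0,-0.224]},
    {"translation":[0,0,0],"dr":[0,0,-0.25]},
    {"translation":[0,0,0],"dr":[0,0,-0.25]},
  ],
)

```text
clock: 33.0
eef_pos: [0.5759, -0.2296, 0.1198]
tool_rot: [-1.205, -2.899, -0.0]
ft_force: [-0.4, 0.7, 0.1]
grip_width: 0.0943
finger_force: 0.0
```

drive_tool(
  targets=[
    {"translation":[0,0,0.02],"dr":[0,0,0]},
    {"translation":[0,0,0.04],"dr":[0,0,0]},
    {"translation":[0,0,0.06],"dr":[0,0,0]},
    {"translation":[0,0,0.08],"dr":[0,0,0]},
    {"translation":[0,0,0.098],"dr":[0,0,0]},
    {"translation":[0,0,0.098],"dr":[0,0,0]},
    {"translation":[0,0,0.098],"dr":[0,0,0]},
    {"translation":[0,0,0.098],"dr":[0,0,0]},
    {"translation":[0,0,0.098],"dr":[0,0,0]},
    {"translation":[0,0,0.098],"dr":[0,0,0]},
  ],
)

```text
clock: 34.25
eef_pos: [0.5767, -0.23, 0.0622]
tool_rot: [1.203, 2.902, -0.0]
ft_force: [-0.3, -0.7, -0.1]
grip_width: 0.094
finger_force: 0.0
```

drive_tool(
  targets=[
    {"translation":[0,0,0],"dr":[0,0,0]},
    {"translation":[0,0,0],"dr":[0,0,0]},
    {"translation":[0,0,0],"dr":[0,0,0]},
    {"translation":[0,0,0],"dr":[0,0,0]},
    {"translation":[0,0,0],"dr":[0,0,0]},
    {"translation":[0,0,0],"dr":[0,0,0]},
    {"translation":[0,0,0],"dr":[0,0,0]},
    {"translation":[0,0,0],"dr":[0,0,0]},
    {"translation":[0,0,0],"dr":[0,0,0]},
    {"translation":[0,0,0],"dr":[0,0,0]},
  ],
  claw=0,
  newtons=25,
)

```text
clock: 35.5
eef_pos: [0.5765, -0.2299, 0.0619]
tool_rot: [1.203, 2.902, -0.0]
ft_force: [0.1, -0.3, 0.1]
grip_width: 0.0623
finger_force: 24.6
```

drive_tool(
  targets=[
    {"translation":[0,0,-0.01],"dr":[0,0,0]},
    {"translation":[0,0,-0.03],"dr":[0,0,0]},
    {"translation":[0,0,-0.06],"dr":[0,0,0]},
    {"translation":[0,0,-0.1],"dr":[0,0,0]},
    {"translation":[0,0,-0.14],"dr":[0,0,0]},
    {"translation":[0,0,-0.18],"dr":[0,0,0]},
    {"translation":[0,0,-0.21],"dr":[0,0,0]},
    {"translation":[0,0,-0.232],"dr":[0,0,0]},
    {"translation":[0,0,-0.232],"dr":[0,0,0]},
    {"translation":[0,0,-0.232],"dr":[0,0,0]},
  ],
)

```text
clock: 36.75
eef_pos: [0.5759, -0.2295, 0.2]
tool_rot: [-1.202, -2.9, -0.0]
ft_force: [0.5, -0.2, -3.7]
grip_width: 0.0618
finger_force: 24.5
```

drive_tool(
  targets=[
    {"translation":[0.015,0.034,0],"dr":[0,0,0.01]},
    {"translation":[0.034,0.078,0],"dr":[0,0,0.021]},
    {"translation":[0.056,0.128,0],"dr":[0,0,0.035]},
    {"translation":[0.078,0.178,0],"dr":[0,0,0.049]},
    {"translation":[0.1,0.229,0],"dr":[0,0,0.063]},
    {"translation":[0.122,0.28,0],"dr":[0,0,0.077]},
    {"translation":[0.144,0.33,0],"dr":[0,0,0.09]},
    {"translation":[0.162,0.371,0],"dr":[0,0,0.102]},
    {"translation":[0.169,0.388,0],"dr":[0,0,0.106]},
    {"translation":[0.169,0.388,0],"dr":[0,0,0.106]},
  ],
)

```text
clock: 38.0
eef_pos: [0.6688, 0.0074, 0.1992]
tool_rot: [-2.082, -2.35, 0.003]
ft_force: [0.2, -0.4, -3.1]
grip_width: 0.0618
finger_force: 24.5
```

drive_tool(
  targets=[
    {"translation":[0,0,0.03],"dr":[0,0,0]},
    {"translation":[0,0,0.07],"dr":[0,0,0]},
    {"translation":[0,0,0.11],"dr":[0,0,0]},
    {"translation":[0,0,0.14],"dr":[0,0,0]},
    {"translation":[0,0,0.17],"dr":[0,0,0]},
    {"translation":[0,0,0.185],"dr":[0,0,0]},
    {"translation":[0,0,0.195],"dr":[0,0,0]},
    {"translation":[0,0,0.198],"dr":[0,0,0]},
    {"translation":[0,0,0.198],"dr":[0,0,0]},
    {"translation":[0,0,0.198],"dr":[0,0,0]},
  ],
)

```text
clock: 39.25
eef_pos: [0.6701, 0.0064, 0.0831]
tool_rot: [2.085, 2.349, 0.001]
ft_force: [-0.5, 0.5, -2.7]
grip_width: 0.0621
finger_force: 24.5
```

drive_tool(
  targets=[
    {"translation":[0,0,0.001],"dr":[0,0,0]},
    {"translation":[0,0,0.002],"dr":[0,0,0]},
    {"translation":[0,0,0.003],"dr":[0,0,0]},
    {"translation":[0,0,0.004],"dr":[0,0,0]},
    {"translation":[0,0,0.005],"dr":[0,0,0]},
    {"translation":[0,0,0.006],"dr":[0,0,0]},
    {"translation":[0,0,0.007],"dr":[0,0,0]},
    {"translation":[0,0,0.008],"dr":[0,0,0]},
    {"translation":[0,0,0.008],"dr":[0,0,0]},
    {"translation":[0,0,0.008],"dr":[0,0,0]},
  ],
)

```text
clock: 40.5
eef_pos: [0.6696, 0.0064, 0.0775]
tool_rot: [2.086, 2.349, -0.0]
ft_force: [0.1, 0.6, -3.2]
grip_width: 0.0616
finger_force: 24.5
```

drive_tool(
  targets=[
    {"translation":[0,0,0.0005],"dr":[0,0,0]},
    {"translation":[0,0,0.001],"dr":[0,0,0]},
    {"translation":[0,0,0.0015],"dr":[0,0,0]},
    {"translation":[0,0,0.002],"dr":[0,0,0]},
    {"translation":[0,0,0.0025],"dr":[0,0,0]},
    {"translation":[0,0,0.003],"dr":[0,0,0]},
    {"translation":[0,0,0.003],"dr":[0,0,0]},
    {"translation":[0,0,0.003],"dr":[0,0,0]},
    {"translation":[0,0,0.003],"dr":[0,0,0]},
    {"translation":[0,0,0.003],"dr":[0,0,0]},
  ],
)

```text
clock: 41.75
eef_pos: [0.6698, 0.0066, 0.0762]
tool_rot: [2.085, 2.349, 0.001]
ft_force: [-2.3, 1.7, 4.4]
grip_width: 0.062
finger_force: 24.7
```

drive_tool(
  targets=[
    {"translation":[0.001,-0.001,0],"dr":[0,0,0]},
    {"translation":[0.0015,-0.0015,0],"dr":[0,0,0]},
    {"translation":[0.0015,-0.0015,0],"dr":[0,0,0]},
    {"translation":[0.0015,-0.0015,0],"dr":[0,0,0]},
    {"translation":[0.0015,-0.0015,0],"dr":[0,0,0]},
    {"translation":[0.0015,-0.0015,0],"dr":[0,0,0]},
    {"translation":[0.0015,-0.0015,0],"dr":[0,0,0]},
    {"translation":[0.0015,-0.0015,0],"dr":[0,0,0]},
    {"translation":[0.0015,-0.0015,0],"dr":[0,0,0]},
    {"translation":[0.0015,-0.0015,0],"dr":[0,0,0]},
  ],
)

```text
clock: 43.0
eef_pos: [0.6693, 0.0071, 0.076]
tool_rot: [2.085, 2.348, 0.002]
ft_force: [5.2, 0.3, 2.3]
grip_width: 0.0619
finger_force: 24.6
```

drive_tool(
  targets=[
    {"translation":[0,0.0008,0],"dr":[0,0,0]},
    {"translation":[0,0.0008,0],"dr":[0,0,0]},
    {"translation":[0,0.0008,0],"dr":[0,0,0]},
    {"translation":[0,0.0008,0],"dr":[0,0,0]},
    {"translation":[0,0.0008,0],"dr":[0,0,0]},
    {"translation":[0,0.0008,0],"dr":[0,0,0]},
    {"translation":[0,0.0008,0],"dr":[0,0,0]},
    {"translation":[0,0.0008,0],"dr":[0,0,0]},
    {"translation":[0,0.0008,0],"dr":[0,0,0]},
    {"translation":[0,0.0008,0],"dr":[0,0,0]},
  ],
  newtons=6,
)

```text
clock: 44.25
eef_pos: [0.6691, 0.0073, 0.0758]
tool_rot: [2.086, 2.349, 0.0]
ft_force: [3.4, 2.9, 5.7]
grip_width: 0.0626
finger_force: 6.0
```

drive_tool(
  targets=[
    {"translation":[0,0.0008,0],"dr":[0,0,0]},
    {"translation":[0,0.0008,0],"dr":[0,0,0]},
    {"translation":[0,0.0008,0],"dr":[0,0,0]},
    {"translation":[0,0.0008,0],"dr":[0,0,0]},
    {"translation":[0,0.0008,-0.02],"dr":[0,0,0]},
    {"translation":[0,0.0008,-0.06],"dr":[0,0,0]},
    {"translation":[0,0.0008,-0.1],"dr":[0,0,0]},
    {"translation":[0,0.0008,-0.15],"dr":[0,0,0]},
    {"translation":[0,0.0008,-0.2],"dr":[0,0,0]},
    {"translation":[0,0.0008,-0.2],"dr":[0,0,0]},
  ],
  claw=0.9,
)

```text
clock: 45.5
eef_pos: [0.6719, 0.0071, 0.2003]
tool_rot: [2.081, 2.344, 0.007]
ft_force: [0.7, -0.3, -0.2]
grip_width: 0.0849
finger_force: 0.0
```

```bash
python3 jars.py; python3 -c "
from plant import *;s=get_state();print(s['clock'],s['eef_pos'])"
```

```text
[431 226  21  19 323] [441.  234.8] [441.  234.5] 10.6 [ 0.5327 -0.3446  0.066 ]
[393 241  21  20 327] [403.3 250.7] [403.3 250.7] 10.4 [ 0.4885 -0.2284  0.066 ]
45.55 [0.67049546 0.00720021 0.19764993]
```

```bash
echo ".6699 .0071 .1952 6.81" > c.txt; python3 g.py .4897 -.2273 .2 -45 .4897 -.2273 .061 -45 .4897 -.2273 .12 -45 .4897 -.2273 .12 45 .4897 -.2273 .061 45 .4897 -.2273 .2 45 .4612 -.018 .2 6.81 .4612 -.018 .0815 6.81 .4612 -.018 .0751 6.81 .4612 -.018 .195 6.81
python3 - <<'E'
from h import *
b=get_image("scene");a=get_image("top")
cv2.imwrite("pics/s6.png",np.hstack([cv2.resize(b[150:270,190:290],(400,480),interpolation=cv2.INTER_CUBIC),cv2.resize(a[165:295,280:390],(400,480),interpolation=cv2.INTER_CUBIC)]))
E
```

```text
[-0.352, -0.345, -0.008] 0.144 -> [  0.4894  -0.2272   0.2    -45.03  ]
[0.0, 0.001, 0.232] -0.0 -> [  0.4898  -0.2276   0.0608 -45.03  ]
[0.0, -0.0, -0.099] -0.0 -> [  0.4898  -0.2276   0.1202 -45.03  ]
[0.0, -0.0, 0.0] -0.25 -> [ 0.4898 -0.2276  0.1202 44.97  ]
[0.0, 0.0, 0.099] -0.0 -> [ 0.4898 -0.2276  0.0608 44.97  ]
[0.0, 0.0, -0.232] -0.0 -> [ 0.4898 -0.2276  0.2    44.97  ]
[0.281, 0.213, 0.0] 0.106 -> [ 0.4611 -0.018   0.2     6.81  ]
[-0.0, 0.0, 0.198] 0.0 -> [ 0.4611 -0.018   0.0812  6.81  ]
[-0.0, 0.0, 0.01] 0.0 -> [ 0.4611 -0.018   0.0752  6.81  ]
[-0.0, 0.0, -0.2] 0.0 -> [ 0.4611 -0.018   0.1952  6.81  ]
```

View pics/s6.png

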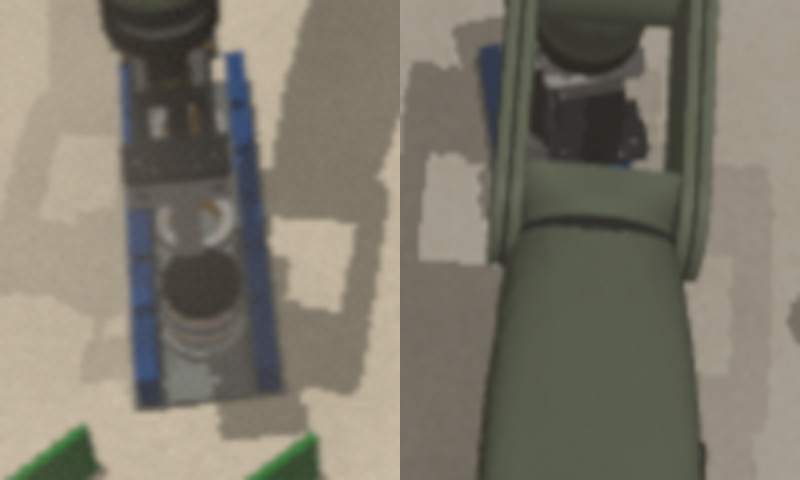

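Jar 1 stands upright in the far ring, at about (200,295). Now the jar at (403,251).

drive_tool(
  targets=[
    {"translation":[-0.035,-0.035,-0.008],"dr":[0,0,0.014]},
    {"translation":[-0.08,-0.079,-0.008],"dr":[0,0,0.033]},
    {"translation":[-0.125,-0.123,-0.008],"dr":[0,0,0.051]},
    {"translation":[-0.17,-0.167,-0.008],"dr":[0,0,0.07]},
    {"translation":[-0.215,-0.211,-0.008],"dr":[0,0,0.088]},
    {"translation":[-0.26,-0.255,-0.008],"dr":[0,0,0.107]},
    {"translation":[-0.3,-0.295,-0.008],"dr":[0,0,0.123]},
    {"translation":[-0.335,-0.33,-0.008],"dr":[0,0,0.138]},
    {"translation":[-0.352,-0.345,-0.008],"dr":[0,0,0.144]},
    {"translation":[-0.352,-0.345,-0.008],"dr":[0,0,0.144]},
  ],
  claw=1,
)

```text
clock: 46.9
eef_pos: [0.4884, -0.227, 0.1995]
tool_rot: [-2.902, -1.2, 0.001]
ft_force: [-0.2, -0.5, -1.1]
grip_width: 0.0942
finger_force: 0.0
```

drive_tool(
  targets=[
    {"translation":[0,0.001,0.03],"dr":[0,0,0]},
    {"translation":[0,0.001,0.07],"dr":[0,0,0]},
    {"translation":[0,0.001,0.12],"dr":[0,0,0]},
    {"translation":[0,0.001,0.16],"dr":[0,0,0]},
    {"translation":[0,0.001,0.2],"dr":[0,0,0]},
    {"translation":[0,0.001,0.22],"dr":[0,0,0]},
    {"translation":[0,0.001,0.232],"dr":[0,0,0]},
    {"translation":[0,0.001,0.232],"dr":[0,0,0]},
    {"translation":[0,0.001,0.232],"dr":[0,0,0]},
    {"translation":[0,0.001,0.232],"dr":[0,0,0]},
  ],
)

```text
clock: 48.15
eef_pos: [0.49, -0.2278, 0.0621]
tool_rot: [2.901, 1.201, 0.002]
ft_force: [-0.5, 0.2, 0.5]
grip_width: 0.0942
finger_force: 0.0
```

drive_tool(
  targets=[
    {"translation":[0,0,0],"dr":[0,0,0]},
    {"translation":[0,0,0],"dr":[0,0,0]},
    {"translation":[0,0,0],"dr":[0,0,0]},
    {"translation":[0,0,0],"dr":[0,0,0]},
    {"translation":[0,0,0],"dr":[0,0,0]},
    {"translation":[0,0,0],"dr":[0,0,0]},
    {"translation":[0,0,0],"dr":[0,0,0]},
    {"translation":[0,0,0],"dr":[0,0,0]},
    {"translation":[0,0,0],"dr":[0,0,0]},
    {"translation":[0,0,0],"dr":[0,0,0]},
  ],
  claw=0,
  newtons=10,
)

```text
clock: 49.4
eef_pos: [0.4896, -0.2275, 0.0614]
tool_rot: [2.902, 1.201, 0.0]
ft_force: [-0.4, -0.3, 0.4]
grip_width: 0.0625
finger_force: 9.8
```

drive_tool(
  targets=[
    {"translation":[0,0,0],"dr":[0,0,0]},
    {"translation":[0,0,0],"dr":[0,0,0]},
    {"translation":[0,0,0],"dr":[0,0,0]},
    {"translation":[0,0,0],"dr":[0,0,0]},
    {"translation":[0,0,0],"dr":[0,0,0]},
    {"translation":[0,0,-0.03],"dr":[0,0,0]},
    {"translation":[0,0,-0.06],"dr":[0,0,0]},
    {"translation":[0,0,-0.085],"dr":[0,0,0]},
    {"translation":[0,0,-0.099],"dr":[0,0,0]},
    {"translation":[0,0,-0.099],"dr":[0,0,0]},
  ],
  claw=1,
)

```text
clock: 50.65
eef_pos: [0.49, -0.2277, 0.1218]
tool_rot: [2.901, 1.201, 0.002]
ft_force: [-0.6, 0.1, 0.4]
grip_width: 0.0941
finger_force: 0.0
```

drive_tool(
  targets=[
    {"translation":[0,0,0],"dr":[0,0,-0.028]},
    {"translation":[0,0,0],"dr":[0,0,-0.056]},
    {"translation":[0,0,0],"dr":[0,0,-0.084]},
    {"translation":[0,0,0],"dr":[0,0,-0.112]},
    {"translation":[0,0,0],"dr":[0,0,-0.14]},
    {"translation":[0,0,0],"dr":[0,0,-0.168]},
    {"translation":[0,0,0],"dr":[0,0,-0.196]},
    {"translation":[0,0,0],"dr":[0,0,-0.224]},
    {"translation":[0,0,0],"dr":[0,0,-0.25]},
    {"translation":[0,0,0],"dr":[0,0,-0.25]},
  ],
)

```text
clock: 51.9
eef_pos: [0.4889, -0.227, 0.1199]
tool_rot: [-1.205, -2.899, -0.0]
ft_force: [0.4, -0.5, -0.6]
grip_width: 0.0943
finger_force: 0.0
```

drive_tool(
  targets=[
    {"translation":[0,0,0.02],"dr":[0,0,0]},
    {"translation":[0,0,0.04],"dr":[0,0,0]},
    {"translation":[0,0,0.06],"dr":[0,0,0]},
    {"translation":[0,0,0.08],"dr":[0,0,0]},
    {"translation":[0,0,0.099],"dr":[0,0,0]},
    {"translation":[0,0,0.099],"dr":[0,0,0]},
    {"translation":[0,0,0.099],"dr":[0,0,0]},
    {"translation":[0,0,0.099],"dr":[0,0,0]},
    {"translation":[0,0,0.099],"dr":[0,0,0]},
    {"translation":[0,0,0.099],"dr":[0,0,0]},
  ],
)

```text
clock: 53.15
eef_pos: [0.4896, -0.2275, 0.0616]
tool_rot: [1.203, 2.902, -0.0]
ft_force: [-0.5, -0.2, 0.5]
grip_width: 0.094
finger_force: 0.0
```

drive_tool(
  targets=[
    {"translation":[0,0,0],"dr":[0,0,0]},
    {"translation":[0,0,0],"dr":[0,0,0]},
    {"translation":[0,0,0],"dr":[0,0,0]},
    {"translation":[0,0,0],"dr":[0,0,0]},
    {"translation":[0,0,0],"dr":[0,0,0]},
    {"translation":[0,0,0],"dr":[0,0,0]},
    {"translation":[0,0,0],"dr":[0,0,0]},
    {"translation":[0,0,0],"dr":[0,0,0]},
    {"translation":[0,0,0],"dr":[0,0,0]},
    {"translation":[0,0,0],"dr":[0,0,0]},
  ],
  claw=0,
  newtons=25,
)

```text
clock: 54.4
eef_pos: [0.4894, -0.2275, 0.0613]
tool_rot: [1.203, 2.902, -0.0]
ft_force: [-0.8, -0.6, 2.1]
grip_width: 0.0621
finger_force: 24.8
```

drive_tool(
  targets=[
    {"translation":[0,0,-0.01],"dr":[0,0,0]},
    {"translation":[0,0,-0.03],"dr":[0,0,0]},
    {"translation":[0,0,-0.06],"dr":[0,0,0]},
    {"translation":[0,0,-0.1],"dr":[0,0,0]},
    {"translation":[0,0,-0.14],"dr":[0,0,0]},
    {"translation":[0,0,-0.18],"dr":[0,0,0]},
    {"translation":[0,0,-0.21],"dr":[0,0,0]},
    {"translation":[0,0,-0.232],"dr":[0,0,0]},
    {"translation":[0,0,-0.232],"dr":[0,0,0]},
    {"translation":[0,0,-0.232],"dr":[0,0,0]},
  ],
)

```text
clock: 55.65
eef_pos: [0.4889, -0.227, 0.1996]
tool_rot: [-1.202, -2.9, -0.001]
ft_force: [0.3, 0.4, -3.1]
grip_width: 0.0621
finger_force: 24.7
```

drive_tool(
  targets=[
    {"translation":[0.03,0.023,0],"dr":[0,0,0.012]},
    {"translation":[0.07,0.053,0],"dr":[0,0,0.027]},
    {"translation":[0.11,0.083,0],"dr":[0,0,0.042]},
    {"translation":[0.15,0.114,0],"dr":[0,0,0.057]},
    {"translation":[0.19,0.144,0],"dr":[0,0,0.072]},
    {"translation":[0.23,0.174,0],"dr":[0,0,0.087]},
    {"translation":[0.26,0.197,0],"dr":[0,0,0.098]},
    {"translation":[0.281,0.213,0],"dr":[0,0,0.106]},
    {"translation":[0.281,0.213,0],"dr":[0,0,0.106]},
    {"translation":[0.281,0.213,0],"dr":[0,0,0.106]},
  ],
)

```text
clock: 56.9
eef_pos: [0.4604, -0.0182, 0.1999]
tool_rot: [-2.084, -2.35, 0.001]
ft_force: [0.4, -0.2, -3.3]
grip_width: 0.0617
finger_force: 24.7
```

drive_tool(
  targets=[
    {"translation":[0,0,0.03],"dr":[0,0,0]},
    {"translation":[0,0,0.07],"dr":[0,0,0]},
    {"translation":[0,0,0.11],"dr":[0,0,0]},
    {"translation":[0,0,0.14],"dr":[0,0,0]},
    {"translation":[0,0,0.17],"dr":[0,0,0]},
    {"translation":[0,0,0.185],"dr":[0,0,0]},
    {"translation":[0,0,0.195],"dr":[0,0,0]},
    {"translation":[0,0,0.198],"dr":[0,0,0]},
    {"translation":[0,0,0.198],"dr":[0,0,0]},
    {"translation":[0,0,0.198],"dr":[0,0,0]},
  ],
)

```text
clock: 58.15
eef_pos: [0.4612, -0.0179, 0.0822]
tool_rot: [2.085, 2.349, 0.001]
ft_force: [-0.0, -0.1, -2.5]
grip_width: 0.0616
finger_force: 24.7
```

drive_tool(
  targets=[
    {"translation":[0,0,0.002],"dr":[0,0,0]},
    {"translation":[0,0,0.004],"dr":[0,0,0]},
    {"translation":[0,0,0.006],"dr":[0,0,0]},
    {"translation":[0,0,0.007],"dr":[0,0,0]},
    {"translation":[0,0,0.008],"dr":[0,0,0]},
    {"translation":[0,0,0.009],"dr":[0,0,0]},
    {"translation":[0,0,0.01],"dr":[0,0,0]},
    {"translation":[0,0,0.01],"dr":[0,0,0]},
    {"translation":[0,0,0.01],"dr":[0,0,0]},
    {"translation":[0,0,0.01],"dr":[0,0,0]},
  ],
)

```text
clock: 59.4
eef_pos: [0.4608, -0.0178, 0.0757]
tool_rot: [2.085, 2.349, 0.0]
ft_force: [0.0, 0.6, -2.5]
grip_width: 0.0621
finger_force: 24.7
```

drive_tool(
  targets=[
    {"translation":[0,0,0.0005],"dr":[0,0,0]},
    {"translation":[0,0,0.001],"dr":[0,0,0]},
    {"translation":[0,0,0.0015],"dr":[0,0,0]},
    {"translation":[0,0,0.0015],"dr":[0,0,0]},
    {"translation":[0,0,0.0015],"dr":[0,0,0]},
    {"translation":[0,0,0.0015],"dr":[0,0,0]},
    {"translation":[0,0,0.0015],"dr":[0,0,0]},
    {"translation":[0,0,0.0015],"dr":[0,0,0]},
    {"translation":[0,0,0.0015],"dr":[0,0,0]},
    {"translation":[0,0,0.0015],"dr":[0,0,0]},
  ],
)

```text
clock: 60.65
eef_pos: [0.461, -0.0177, 0.0752]
tool_rot: [2.085, 2.349, 0.001]
ft_force: [-0.9, 2.1, 5.4]
grip_width: 0.0619
finger_force: 24.9
```

drive_tool(
  targets=[
    {"translation":[0,0,0],"dr":[0,0,0]},
    {"translation":[0,0,0],"dr":[0,0,0]},
    {"translation":[0,0,0],"dr":[0,0,0]},
    {"translation":[0,0,0],"dr":[0,0,0]},
    {"translation":[0,0,-0.02],"dr":[0,0,0]},
    {"translation":[0,0,-0.06],"dr":[0,0,0]},
    {"translation":[0,0,-0.1],"dr":[0,0,0]},
    {"translation":[0,0,-0.15],"dr":[0,0,0]},
    {"translation":[0,0,-0.2],"dr":[0,0,0]},
    {"translation":[0,0,-0.2],"dr":[0,0,0]},
  ],
  claw=0.88,
)

```text
clock: 61.9
eef_pos: [0.463, -0.0183, 0.1981]
tool_rot: [2.081, 2.345, 0.005]
ft_force: [0.8, 0.3, -0.3]
grip_width: 0.083
finger_force: 0.0
```

```bash
python3 jars.py; echo ".4611 -.018 .1943 6.81" > c.txt; python3 g.py .5339 -.3434 .2 -45 .5339 -.3434 .061 -45 .5339 -.3434 .12 -45 .5339 -.3434 .12 45 .5339 -.3434 .061 45 .5339 -.3434 .2 45 .5655 -.0055 .2 6.81 .5655 -.0055 .0815 6.81 .5655 -.0055 .0751 6.81 .5655 -.0055 .195 6.81
```

```text
[431 220  21  20 325] [440.9 229.5] [441.  229.2] 10.5 [ 0.5489 -0.3457  0.066 ]
[370 237  12  83 316] [373.7 280.9] [375. 278.] 41.3 [ 0.4016 -0.1351  0.066 ]
[375 238  11  82 115] [380.7 277.4] [380.  278.5] 40.8 [ 0.4114 -0.1562  0.066 ]
[-0.553, 0.056, -0.01] 0.144 -> [  0.5338  -0.3435   0.2003 -45.03  ]
[0.0, 0.0, 0.232] -0.0 -> [  0.5338  -0.3435   0.0611 -45.03  ]
[0.0, 0.0, -0.098] -0.0 -> [  0.5338  -0.3435   0.1199 -45.03  ]
[0.0, 0.0, -0.0] -0.25 -> [ 0.5338 -0.3435  0.1199 44.97  ]
[-0.0, 0.0, 0.098] -0.0 -> [ 0.5338 -0.3435  0.0611 44.97  ]
[-0.0, 0.0, -0.232] -0.0 -> [ 0.5338 -0.3435  0.2003 44.97  ]
[0.361, 0.435, 0.0] 0.106 -> [ 5.654e-01 -5.800e-03  2.003e-01  6.810e+00]
[0.0, 0.0, 0.198] 0.0 -> [ 5.654e-01 -5.800e-03  8.150e-02  6.810e+00]
[0.0, 0.0, 0.011] 0.0 -> [ 5.654e-01 -5.800e-03  7.490e-02  6.810e+00]
[0.0, 0.0, -0.2] 0.0 -> [ 5.654e-01 -5.800e-03  1.949e-01  6.810e+00]
```

The last jar has been knocked about 16 mm. Checking that it is at rest, then recomputing.

```bash
for i in 1 2 3 4 5 6 ; do python3 jars.py | head -1; done; echo ".4611 -.018 .1943 6.81" > c.txt; python3 g.py .5502 -.3445 .2 -45 .5502 -.3445 .061 -45 .5502 -.3445 .12 -45 .5502 -.3445 .12 45 .5502 -.3445 .061 45 .5502 -.3445 .2 45 .5655 -.0055 .2 6.81 .5655 -.0055 .0815 6.81 .5655 -.0055 .0751 6.81 .5655 -.0055 .195 6.81
```

```text
[431 220  21  20 326] [440.9 229.5] [441.  229.9] 10.7 [ 0.5488 -0.3456  0.066 ]
[431 220  21  20 327] [440.9 229.5] [441.  230.6] 11.0 [ 0.5487 -0.3455  0.066 ]
[431 220  21  20 324] [441.  229.5] [441.  229.2] 10.5 [ 0.5489 -0.3458  0.066 ]
[431 220  21  20 325] [440.9 229.5] [441.  229.9] 10.7 [ 0.5488 -0.3457  0.066 ]
[431 220  21  20 326] [440.9 229.5] [441.  230.1] 10.8 [ 0.5488 -0.3456  0.066 ]
[431 220  21  20 326] [440.9 229.5] [441.  230.1] 10.8 [ 0.5488 -0.3456  0.066 ]
[-0.558, 0.083, -0.01] 0.144 -> [  0.5502  -0.3445   0.2003 -45.03  ]
[-0.0, -0.0, 0.232] -0.0 -> [  0.5502  -0.3445   0.0611 -45.03  ]
[-0.0, -0.0, -0.098] -0.0 -> [  0.5502  -0.3445   0.1199 -45.03  ]
[-0.0, -0.0, -0.0] -0.25 -> [ 0.5502 -0.3445  0.1199 44.97  ]
[0.0, -0.0, 0.098] -0.0 -> [ 0.5502 -0.3445  0.0611 44.97  ]
[0.0, -0.0, -0.232] -0.0 -> [ 0.5502 -0.3445  0.2003 44.97  ]
[0.382, 0.417, 0.0] 0.106 -> [ 5.653e-01 -5.600e-03  2.003e-01  6.810e+00]
[0.0, 0.0, 0.198] 0.0 -> [ 5.653e-01 -5.600e-03  8.150e-02  6.810e+00]
[0.0, 0.0, 0.011] 0.0 -> [ 5.653e-01 -5.600e-03  7.490e-02  6.810e+00]
[0.0, 0.0, -0.2] 0.0 -> [ 5.653e-01 -5.600e-03  1.949e-01  6.810e+00]
```

It is at rest.

drive_tool(
  targets=[
    {"translation":[-0.06,0.009,-0.01],"dr":[0,0,0.015]},
    {"translation":[-0.13,0.019,-0.01],"dr":[0,0,0.033]},
    {"translation":[-0.2,0.03,-0.01],"dr":[0,0,0.052]},
    {"translation":[-0.27,0.04,-0.01],"dr":[0,0,0.07]},
    {"translation":[-0.34,0.051,-0.01],"dr":[0,0,0.088]},
    {"translation":[-0.41,0.061,-0.01],"dr":[0,0,0.106]},
    {"translation":[-0.48,0.071,-0.01],"dr":[0,0,0.124]},
    {"translation":[-0.53,0.079,-0.01],"dr":[0,0,0.137]},
    {"translation":[-0.558,0.083,-0.01],"dr":[0,0,0.144]},
    {"translation":[-0.558,0.083,-0.01],"dr":[0,0,0.144]},
  ],
  claw=1,
)

```text
clock: 63.5
eef_pos: [0.5495, -0.3446, 0.1998]
tool_rot: [-2.902, -1.2, 0.001]
ft_force: [0.6, -0.1, -0.0]
grip_width: 0.0938
finger_force: 0.0
```

drive_tool(
  targets=[
    {"translation":[0,0,0.03],"dr":[0,0,0]},
    {"translation":[0,0,0.07],"dr":[0,0,0]},
    {"translation":[0,0,0.12],"dr":[0,0,0]},
    {"translation":[0,0,0.16],"dr":[0,0,0]},
    {"translation":[0,0,0.2],"dr":[0,0,0]},
    {"translation":[0,0,0.22],"dr":[0,0,0]},
    {"translation":[0,0,0.232],"dr":[0,0,0]},
    {"translation":[0,0,0.232],"dr":[0,0,0]},
    {"translation":[0,0,0.232],"dr":[0,0,0]},
    {"translation":[0,0,0.232],"dr":[0,0,0]},
  ],
)

```text
clock: 64.75
eef_pos: [0.5504, -0.3448, 0.0626]
tool_rot: [2.901, 1.201, 0.001]
ft_force: [-0.1, -0.5, -0.1]
grip_width: 0.0942
finger_force: 0.0
```

drive_tool(
  targets=[
    {"translation":[0,0,0],"dr":[0,0,0]},
    {"translation":[0,0,0],"dr":[0,0,0]},
    {"translation":[0,0,0],"dr":[0,0,0]},
    {"translation":[0,0,0],"dr":[0,0,0]},
    {"translation":[0,0,0],"dr":[0,0,0]},
    {"translation":[0,0,0],"dr":[0,0,0]},
    {"translation":[0,0,0],"dr":[0,0,0]},
    {"translation":[0,0,0],"dr":[0,0,0]},
    {"translation":[0,0,0],"dr":[0,0,0]},
    {"translation":[0,0,0],"dr":[0,0,0]},
  ],
  claw=0,
  newtons=10,
)

```text
clock: 66.0
eef_pos: [0.55, -0.3444, 0.0617]
tool_rot: [2.902, 1.201, 0.0]
ft_force: [1.4, -0.9, 0.2]
grip_width: 0.0624
finger_force: 9.8
```

drive_tool(
  targets=[
    {"translation":[0,0,0],"dr":[0,0,0]},
    {"translation":[0,0,0],"dr":[0,0,0]},
    {"translation":[0,0,0],"dr":[0,0,0]},
    {"translation":[0,0,0],"dr":[0,0,0]},
    {"translation":[0,0,0],"dr":[0,0,0]},
    {"translation":[0,0,-0.03],"dr":[0,0,0]},
    {"translation":[0,0,-0.06],"dr":[0,0,0]},
    {"translation":[0,0,-0.085],"dr":[0,0,0]},
    {"translation":[0,0,-0.098],"dr":[0,0,0]},
    {"translation":[0,0,-0.098],"dr":[0,0,0]},
  ],
  claw=1,
)

```text
clock: 67.25
eef_pos: [0.5503, -0.3447, 0.1216]
tool_rot: [2.901, 1.201, 0.001]
ft_force: [-0.0, 0.2, -0.1]
grip_width: 0.0936
finger_force: 0.0
```

drive_tool(
  targets=[
    {"translation":[0,0,0],"dr":[0,0,-0.028]},
    {"translation":[0,0,0],"dr":[0,0,-0.056]},
    {"translation":[0,0,0],"dr":[0,0,-0.084]},
    {"translation":[0,0,0],"dr":[0,0,-0.112]},
    {"translation":[0,0,0],"dr":[0,0,-0.14]},
    {"translation":[0,0,0],"dr":[0,0,-0.168]},
    {"translation":[0,0,0],"dr":[0,0,-0.196]},
    {"translation":[0,0,0],"dr":[0,0,-0.224]},
    {"translation":[0,0,0],"dr":[0,0,-0.25]},
    {"translation":[0,0,0],"dr":[0,0,-0.25]},
  ],
)

```text
clock: 68.5
eef_pos: [0.5493, -0.3439, 0.1194]
tool_rot: [-1.205, -2.899, -0.001]
ft_force: [0.2, 0.9, -1.0]
grip_width: 0.0941
finger_force: 0.0
```

drive_tool(
  targets=[
    {"translation":[0,0,0.02],"dr":[0,0,0]},
    {"translation":[0,0,0.04],"dr":[0,0,0]},
    {"translation":[0,0,0.06],"dr":[0,0,0]},
    {"translation":[0,0,0.08],"dr":[0,0,0]},
    {"translation":[0,0,0.098],"dr":[0,0,0]},
    {"translation":[0,0,0.098],"dr":[0,0,0]},
    {"translation":[0,0,0.098],"dr":[0,0,0]},
    {"translation":[0,0,0.098],"dr":[0,0,0]},
    {"translation":[0,0,0.098],"dr":[0,0,0]},
    {"translation":[0,0,0.098],"dr":[0,0,0]},
  ],
)

```text
clock: 69.75
eef_pos: [0.55, -0.3444, 0.0619]
tool_rot: [1.203, 2.902, -0.0]
ft_force: [-0.0, 0.7, -1.0]
grip_width: 0.0942
finger_force: 0.0
```

drive_tool(
  targets=[
    {"translation":[0,0,0],"dr":[0,0,0]},
    {"translation":[0,0,0],"dr":[0,0,0]},
    {"translation":[0,0,0],"dr":[0,0,0]},
    {"translation":[0,0,0],"dr":[0,0,0]},
    {"translation":[0,0,0],"dr":[0,0,0]},
    {"translation":[0,0,0],"dr":[0,0,0]},
    {"translation":[0,0,0],"dr":[0,0,0]},
    {"translation":[0,0,0],"dr":[0,0,0]},
    {"translation":[0,0,0],"dr":[0,0,0]},
    {"translation":[0,0,0],"dr":[0,0,0]},
  ],
  claw=0,
  newtons=25,
)

```text
clock: 71.0
eef_pos: [0.5498, -0.3445, 0.0617]
tool_rot: [1.203, 2.902, -0.001]
ft_force: [-2.5, -1.0, 1.4]
grip_width: 0.0621
finger_force: 24.8
```

drive_tool(
  targets=[
    {"translation":[0,0,-0.01],"dr":[0,0,0]},
    {"translation":[0,0,-0.03],"dr":[0,0,0]},
    {"translation":[0,0,-0.06],"dr":[0,0,0]},
    {"translation":[0,0,-0.1],"dr":[0,0,0]},
    {"translation":[0,0,-0.14],"dr":[0,0,0]},
    {"translation":[0,0,-0.18],"dr":[0,0,0]},
    {"translation":[0,0,-0.21],"dr":[0,0,0]},
    {"translation":[0,0,-0.232],"dr":[0,0,0]},
    {"translation":[0,0,-0.232],"dr":[0,0,0]},
    {"translation":[0,0,-0.232],"dr":[0,0,0]},
  ],
)

```text
clock: 72.25
eef_pos: [0.5493, -0.3439, 0.1996]
tool_rot: [-1.202, -2.9, -0.001]
ft_force: [0.2, -0.8, -2.9]
grip_width: 0.0618
finger_force: 24.7
```

drive_tool(
  targets=[
    {"translation":[0.03,0.033,0],"dr":[0,0,0.008]},
    {"translation":[0.07,0.076,0],"dr":[0,0,0.019]},
    {"translation":[0.12,0.131,0],"dr":[0,0,0.033]},
    {"translation":[0.17,0.186,0],"dr":[0,0,0.047]},
    {"translation":[0.22,0.24,0],"dr":[0,0,0.061]},
    {"translation":[0.27,0.295,0],"dr":[0,0,0.075]},
    {"translation":[0.32,0.349,0],"dr":[0,0,0.089]},
    {"translation":[0.36,0.393,0],"dr":[0,0,0.1]},
    {"translation":[0.382,0.417,0],"dr":[0,0,0.106]},
    {"translation":[0.382,0.417,0],"dr":[0,0,0.106]},
  ],
)

```text
clock: 73.5
eef_pos: [0.5641, -0.004, 0.1996]
tool_rot: [-2.081, -2.351, 0.002]
ft_force: [-0.5, 0.3, -2.1]
grip_width: 0.0619
finger_force: 24.7
```

drive_tool(
  targets=[
    {"translation":[0,0,0.03],"dr":[0,0,0]},
    {"translation":[0,0,0.07],"dr":[0,0,0]},
    {"translation":[0,0,0.11],"dr":[0,0,0]},
    {"translation":[0,0,0.14],"dr":[0,0,0]},
    {"translation":[0,0,0.17],"dr":[0,0,0]},
    {"translation":[0,0,0.185],"dr":[0,0,0]},
    {"translation":[0,0,0.195],"dr":[0,0,0]},
    {"translation":[0,0,0.198],"dr":[0,0,0]},
    {"translation":[0,0,0.198],"dr":[0,0,0]},
    {"translation":[0,0,0.198],"dr":[0,0,0]},
  ],
)

```text
clock: 74.75
eef_pos: [0.5654, -0.0054, 0.0826]
tool_rot: [2.085, 2.349, 0.001]
ft_force: [0.4, -0.1, -3.1]
grip_width: 0.0622
finger_force: 24.7
```

drive_tool(
  targets=[
    {"translation":[0,0,0.002],"dr":[0,0,0]},
    {"translation":[0,0,0.004],"dr":[0,0,0]},
    {"translation":[0,0,0.006],"dr":[0,0,0]},
    {"translation":[0,0,0.007],"dr":[0,0,0]},
    {"translation":[0,0,0.008],"dr":[0,0,0]},
    {"translation":[0,0,0.009],"dr":[0,0,0]},
    {"translation":[0,0,0.01],"dr":[0,0,0]},
    {"translation":[0,0,0.011],"dr":[0,0,0]},
    {"translation":[0,0,0.011],"dr":[0,0,0]},
    {"translation":[0,0,0.011],"dr":[0,0,0]},
  ],
)

```text
clock: 76.0
eef_pos: [0.5653, -0.0053, 0.0758]
tool_rot: [2.085, 2.349, 0.001]
ft_force: [-0.8, 1.4, 0.9]
grip_width: 0.062
finger_force: 24.8
```

Contact is light. Release, then retreat clear of both cameras (towards −y).

drive_tool(
  targets=[
    {"translation":[0,0,0],"dr":[0,0,0]},
    {"translation":[0,0,0],"dr":[0,0,0]},
    {"translation":[0,0,0],"dr":[0,0,0]},
    {"translation":[0,0,0],"dr":[0,0,0]},
    {"translation":[0,0,-0.02],"dr":[0,0,0]},
    {"translation":[0,0,-0.06],"dr":[0,0,0]},
    {"translation":[0,0,-0.1],"dr":[0,0,0]},
    {"translation":[0,0,-0.15],"dr":[0,0,0]},
    {"translation":[0,0,-0.2],"dr":[0,0,0]},
    {"translation":[0,0,-0.2],"dr":[0,0,0]},
  ],
  claw=0.88,
)

```text
clock: 77.25
eef_pos: [0.5673, -0.0057, 0.1991]
tool_rot: [2.081, 2.345, 0.006]
ft_force: [1.0, 0.3, -0.6]
grip_width: 0.0828
finger_force: 0.0
```

drive_tool(
  targets=[
    {"translation":[-0.06,-0.01,-0.05],"dr":[0,0,0]},
    {"translation":[-0.12,-0.02,-0.05],"dr":[0,0,0]},
    {"translation":[-0.2,-0.04,-0.05],"dr":[0,0,0]},
    {"translation":[-0.28,-0.06,-0.05],"dr":[0,0,0]},
    {"translation":[-0.36,-0.08,-0.05],"dr":[0,0,0]},
    {"translation":[-0.44,-0.1,-0.05],"dr":[0,0,0]},
    {"translation":[-0.52,-0.12,-0.05],"dr":[0,0,0]},
    {"translation":[-0.58,-0.14,-0.05],"dr":[0,0,0]},
    {"translation":[-0.6,-0.15,-0.05],"dr":[0,0,0]},
    {"translation":[-0.6,-0.15,-0.05],"dr":[0,0,0]},
  ],
)

```text
clock: 78.5
eef_pos: [0.5176, -0.3731, 0.2242]
tool_rot: [-2.085, -2.347, -0.001]
ft_force: [0.2, 0.3, -0.5]
grip_width: 0.0826
finger_force: 0.0
```

Run:
```python
from h import *
b=get_image("scene");a=get_image("top")
cv2.imwrite("pics/s7.png",np.hstack([cv2.resize(b[150:270,190:390],(500,300),interpolation=cv2.INTER_CUBIC),cv2.resize(a[165:295,200:390],(300,205))if 0 else cv2.resize(a[165:295,200:360],(300,300),interpolation=cv2.INTER_CUBIC)]))
g=cv2.cvtColor(a,cv2.COLOR_BGR2GRAY);m=cv2.inRange(g,0,75);m[:,:305]=0;m[:,355:]=0;m[:180]=0;m[280:]=0
k,l,s,c=cv2.connectedComponentsWithStats(m)
for j in range(1,k):
    if s[j][4]>60: print(s[j],c[j].round(1),ray(*c[j],.0803,'top').round(4))
th=np.radians(6.81)
for x in(.105,0,-.105):
    P=place([[x,0,.0803]],.5653,-.0055,th);print(P.round(4),proj(P,'top').round(1))
```

```text
[ 305  180   49  100 2295] [328.3 231.4] [ 0.5512 -0.0057  0.0803]
[[0.6696 0.007  0.0803]] [[322.5 192.5]]
[[ 0.5653 -0.0055  0.0803]] [[328.1 226.7]]
[[ 0.461  -0.018   0.0803]] [[333.8 261.6]]
```

View pics/s7.png

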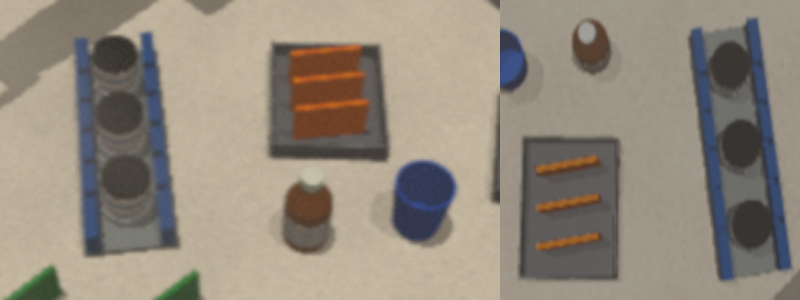

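All the dividers stand in the tray and the three jars sit in the rings. One numeric check of cap centring follows, using both views to gauge tilt.

Run:
```python
from h import *
th=np.radians(6.81)
for n,thr in(("top",72),("scene",95)):
    a=get_image(n); v=a.max(2)
    for x in(.105,0,-.105):
        P=place([[x,0,.0823]],.5653,-.0055,th); p=proj(P,n)[0]
        m=np.zeros_like(v); cv2.circle(m,tuple(int(round(t)) for t in p),13,255,-1)
        m=((v<thr)&(m>0)).astype(np.uint8)
        k,l,s,c=cv2.connectedComponentsWithStats(m); j=1+np.argmax(s[1:,4])
        print(n,s[j],c[j].round(1),p.round(1),((ray(*c[j],.0823,n)-P[0])*1000).round(1))
```

```text
top [311 183  24  21 340] [322.8 192.9] [322.6 192.4] [-1.4 -0.6  0. ]
top [318 217  23  21 362] [328.8 226.8] [328.1 226.6] [-0.7 -1.9  0. ]
top [324 252  23  21 367] [334.4 261.7] [333.8 261.6] [-0.2 -1.7  0. ]
scene [227 209  24  21 328] [239.3 220.2] [239.1 218.5] [6.5 1.2 0. ]
scene [225 184  25  20 321] [237.1 193.9] [237.  192.7] [5.2 0.6 0. ]
scene [225 165  21  15 240] [235.2 172. ] [235.2 169.3] [12.6  0.8  0. ]
```

```bash
python3 -c "
from plant import *;print(hand_in())"
```

```text
the job is handed in; nothing more can be done
None
```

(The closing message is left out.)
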